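# Pop a gauge case open through its release hole

### The job

The gauge case's own catch button is gone: take the dowel with the orange square handle out of the tool rack, push it into the yellow-ringed hole in the case's sloping back to press the hidden spring latch until the blue lid springs open, pushing gently and never driving the latch hard against its stop. Then hang the dowel back in its hole in the rack, upright with its collar flat on the deck, and let go. Leave the lid standing open and leave every other tool, bottle and thing where it is.

Things in the scene. Friction and masses are not known exactly. Their poses are not given: they have to be found in the camera images.
- dowel: push dowel, 196 mm long, 90 g. Origin at the rod's free tip, z along it to the handle: beech rod 14 mm in diameter (z 0 to 120 mm), black collar 40 mm in diameter (120 to 126), orange square handle 22 x 22 mm (126 to 196), x and y square to its flats. It starts hanging upright in any one of the rack's three holes, flats square to the rack.
- rack: fixed wooden tool rack, 266 mm (x) x 90 mm (y). Origin at the centre of its underside, z up. Deck top 130 mm above the origin, 10 mm thick, with three 26 mm through holes on its x axis at x = -80, 0, +80 mm; tools hang in them by their collars, a hung dowel's tip 10 mm above the work surface. End walls do not rise above the deck.
- case: fixed grey steel gauge case, 240 mm (x) x 200 mm (y) x 110 mm high. Origin at the centre of its underside, z up; the sloping back with the hole is its -x side, turned to the robot's right. The level blue lid covers x = -40 to +120 mm; from x = -40 mm the back slopes down, 35 degrees from level, to 54 mm height at x = -120 mm.
- panel: the case's sloping back panel, 98 mm (x, up the slope) x 200 mm (y), 5 mm steel, with one 22 mm through hole ringed in yellow (ring 34 mm). Origin at the hole's centre on the outer face; z is the hole's axis, pointing out of the case, 35 degrees from vertical.
- hole (a point): same point and axes as the panel. Behind the hole on its axis is a 24 mm brass button, the latch's tail. Its depth differs each time, 20 to 36 mm below the outer face, and must be felt. It resists with about 5 N at first; pushed about 6 to 8 mm (8 to 9 N) it frees the lid; after about 16 mm (12 N) it meets a rigid stop.
- lid (a joint): opening angle of the blue lid in rad, 0 = shut, 1.25 = fully open. Once the latch is pressed it springs up by itself to about 1.25 within a second or so and stays there, its free edge then about 265 mm above the work surface: carry things over or round it.
- lid_edge (a point): middle of the lid's free edge, on its upper side, 160 mm from the hinge; the edge next to the top of the sloping panel. The hinge is along the case's +x side, 110 mm high.
- punch: steel punch with a black round handle and 21 mm shaft, 166 mm long, too thick for the case's hole; hangs in the rack, origin at its lower tip. Leave it.
- driver: screwdriver with a blue round handle, 181 mm long, hangs in the rack, origin at its lower tip. Leave it.
- tape: yellow roll of tape, 100 mm in diameter, 25 mm high, lying flat; origin at the centre of its underside. Leave it.
- wrench: flat steel wrench, 180 mm long (its x), lying on the bench; origin at the middle of its underside. Leave it.
- hammer: hammer, 260 mm long (its x), lying on the bench; origin at the middle of its underside. Leave it.
- spray: green-labelled can, 60 mm in diameter, 160 mm high; origin at the centre of its underside. Leave it.
- jar: grey jar with a red lid, 72 mm in diameter, 100 mm high; origin at the centre of its underside. Leave it.

How it is judged:
By the outcome, as a careful person would: the job done as asked, in the order asked, and still so for the second after the job is handed in, with the robot touching nothing.
It also fails if it takes over 67 s, if anything falls off the work surface, if the arm or the gripper's body presses on something with over 40 N, if the wrist force passes 120 N, or if a joint passes its speed limit or range.

### The arm

A 6-joint arm with a two-finger parallel gripper is mounted at the origin on the work surface. World frame = base frame: x ahead of the robot, y to its left, z up, the work surface at z = 0. Lengths are in mm, angles in rad, forces in N, time in s.
With the tool pointing down it reaches from about 350 to 875 mm from the base axis. Payload 4.2 kg.
Tool frame: the origin (TCP) lies at the very end of the fingers, on their centre line; the grasp point (between the pads) lies 19 mm behind it (arm.grip_point_offset is the distance from the TCP to the grasp point, in mm); z points along the fingers, y is the direction in which the jaws open and shut (so a half turn about z gives the same grasp; the last joint's range is limited). The gripper opens to 85 mm and grips with 20 to 120 N. Pads are 22 mm wide; open, the fingers measure 114 mm over their backs; the gripper's body (76 mm by 85 mm) begins 54 mm behind the grasp point. The pads swing forward as they close: fully open they stand 13 mm farther back than shut.
Start: joints at [1.421, 0.385, 0.008, 0, -1.194, -0.259], TCP at [248.409, 573.491, 231.312] pointing down, gripper open.
Joint ranges: [-3.14, 3.14], [-1.21, 2.06], [-1.07, 1.41], [-3.16, 2.05], [-2.99, -0.16], [-3.1, 3.1]. Speed limits (rad/s): [2.79, 2.79, 3.14, 3.14, 3.14, 3.14].

### API

Orientations are given as a unit quaternion [x, y, z, w].
In Python, from bench import arm gives the robot as it stands.
- The arm moves only by the tool drive_tool, never from a script. Its argument "steps" is a list of rows, each a list of 5 numbers: the shift along the tool's x, y, z in m, then the turn about the tool's z in degrees, then the finger opening in m, from 0 to 0.0854. A call has 1 to 20 rows; each row shifts and turns the commanded pose from where the row before left it, along the tool's axes as they then stand; what a row does not reach is not made up. A row lasts 1/10 s, in which the tool goes at most 50 mm and 8.59 degrees, less where a joint would pass 70% of its speed; a pose out of reach is approached as far as the arm can. A call is refused whole if a number of a shift passes 0.05 or a number of a turn 8.59, either way. A call with a gripper value outside its range is refused whole. The fingers move at their own pace and stop on an object; the grip force is fixed at half the most. Time passes only in rows, so rows that do not move let the fingers close. It gives the time, the measured TCP pose, the force and the opening at its end, in the units of the state.
- arm.read_state(): the state, without advancing time (a new reading comes with each control period).
- arm.get_image(name): name is "scene" or "top" or "wrist"; returns (picture, depth): 420x560x3 uint8, blue, green, red; 420x560 float32, mm along the optical axis (not along the pixel's ray), 0 where there is no reading.
- arm.camera_params(name): a dict with "K" (3x3 intrinsics, pixels), "world_to_cam" (4x4, takes a point from world to camera coordinates); the wrist camera has in their place "mount" (4x4, takes a point from camera to tool coordinates, whose origin is the TCP and whose axes are the flange's). Camera axes: x right, y up, looking along -z (the intrinsics and any distortion apply to the point x, -y, -z); pixel columns grow to the right and rows downward; lengths in mm; the calibration is good to about 2 mm. A picture is of the moment at which its call begins: read the wrist's pose just before it. camera_params takes no time and is no camera call.
- arm.job_done(): hands the job in, once; it reports no verdict.
The state is a dict: "clock": time; "joints": joint angles; "joint_vel": joint speeds; "joint_efforts": joint torques, N m; "position": TCP position; "ee_rot": TCP orientation; "contact_force": force on the tool from outside, world axes, zero at the start; "wrist_torque": the same for the moment, N m; "gripper_width": finger opening in mm.
Only numpy, scipy, OpenCV 4.12 (cv2) and the standard library are available. Lean on these libraries where they do the work, as an engineer would, in place of code of your own. Each camera call takes 0.05 s, during which the arm holds its last target.

## Working session

There is one attempt and no reset: what is moved stays moved. The work goes in short steps, Python scripts to look and compute and a tool call to move; the robot and the scene stay as the last step left them, time stands still between calls to the robot, and variables do not carry over. Pictures are saved under pics/ and viewed, and the job is handed in when it is done.

Besides the shell and the picture viewer there is one more tool, called after ">>>" as name([rows], argument=value, ...), one row to a line, values as JSON. drive_tool: Moves the arm, as the interface text tells. Its arguments: {"type":"object","properties":{"steps":{"type":"array"}},"required":["steps"]}

```bash
ls; mkdir -p pics; python3 - <<'E'
from bench import arm
import cv2,numpy as np
print(arm.read_state())
for n in("scene","top","wrist"):
    im,d=arm.get_image(n);cv2.imwrite(f"pics/{n}0.png",im);np.save(f"pics/{n}0.npy",d)
    print(n,arm.camera_params(n))
E
```

```text
pics
{'clock': 0.0, 'joints': array([ 1.42062388e+00,  3.85607465e-01,  6.60424547e-03, -4.94052903e-04,
       -1.19396744e+00, -2.58555811e-01]), 'joint_vel': array([ 0.00188223, -0.00027871,  0.00035075, -0.00022883, -0.00143601,
       -0.00035981]), 'joint_efforts': array([-3.10170662e-04, -3.92297244e+01,  1.88399220e+01,  4.18604851e+00,
       -4.63473931e-03,  7.07618412e-06]), 'position': array([248.17921072, 572.98032783, 230.18312373]), 'ee_rot': array([ 9.79171123e-01, -2.03033686e-01, -1.70371505e-04,  1.09800790e-03]), 'contact_force': array([ 0.47244382, -0.08953336,  0.5985146 ]), 'wrist_torque': array([0.02473875, 0.0089051 , 0.02139026]), 'gripper_width': 85.79595166060948}
scene {'K': array([[406.79974608,   0.        , 274.07181018],
       [  0.        , 406.79974608, 214.52424976],
       [  0.        ,   0.        ,   1.        ]]), 'world_to_cam': array([[-7.78475317e-01,  6.27673011e-01,  1.66499780e-03,
         4.22022032e+02],
       [-5.38802160e-01, -6.69608710e-01,  5.11191166e-01,
         2.52101195e+02],
       [ 3.21975795e-01,  3.97052600e-01,  8.
[... 467 characters left out ...]
2395e+02],
       [-2.24111328e-01,  1.11796011e-02,  9.74499425e-01,
        -1.38231574e+03],
       [ 0.00000000e+00,  0.00000000e+00,  0.00000000e+00,
         1.00000000e+00]])}
wrist {'K': array([[330.37890977,   0.        , 284.54492246],
       [  0.        , 330.37890977, 212.45708387],
       [  0.        ,   0.        ,   1.        ]]), 'mount': array([[ 6.37775700e-04,  9.65864860e-01,  2.59045683e-01,
         6.55985238e+01],
       [ 9.99999773e-01, -6.72099415e-04,  4.39368531e-05,
        -1.06141922e+00],
       [ 2.16541514e-04,  2.59045596e-01, -9.65865069e-01,
        -1.42428434e+02],
       [ 0.00000000e+00,  0.00000000e+00,  0.00000000e+00,
         1.00000000e+00]])}
```

View pics/scene0.png

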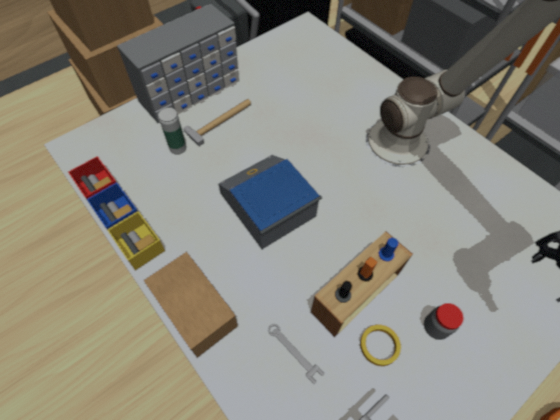

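View pics/top0.png

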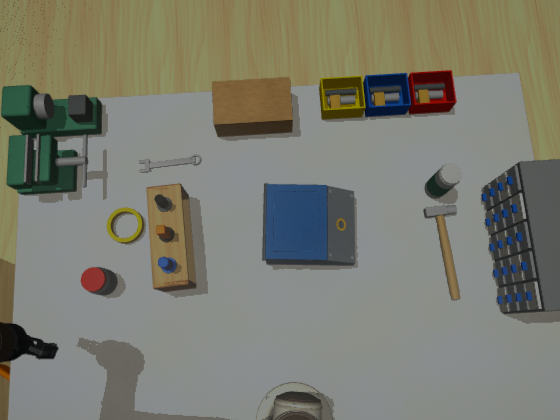

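View pics/wrist0.png

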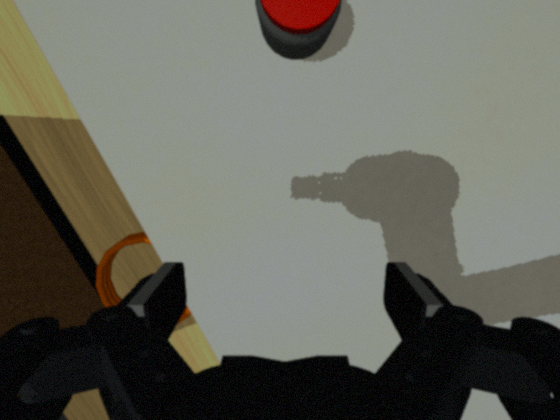

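The dowel (orange) hangs in the middle rack hole, at about (160,231) in top and (368,268) in scene. The case's ringed hole is at about (341,224) in top and (253,171) in scene. Since the tool can only point down, I'll have to tilt the dowel in the jaws, using the rack hole's edge. Next I'll measure.

```bash
cat > h.py <<'E'
import cv2,numpy as np
from bench import arm
def deproj(n,u,v,d,P=None):
    P=P or arm.camera_params(n);K=P["K"]
    p=np.stack([(u-K[0,2])/K[0,0]*d,-(v-K[1,2])/K[1,1]*d,-d],-1)
    T=np.linalg.inv(P["world_to_cam"]); return p@T[:3,:3].T+T[:3,3]
def ray(n,u,v):
    T=np.linalg.inv(arm.camera_params(n)["world_to_cam"]);o=T[:3,3]
    d=deproj(n,np.float64(u),np.float64(v),np.float64(1.))-o
    return o,d/np.linalg.norm(d)
def onz(n,u,v,z):
    o,d=ray(n,u,v);return o+d*(z-o[2])/d[2]
def tri(a,b):
    (o1,d1),(o2,d2)=a,b
    s=np.linalg.lstsq(np.stack([d1,-d2],1),o2-o1,rcond=None)[0]
    p,q=o1+s[0]*d1,o2+s[1]*d2
    return (p+q)/2,np.linalg.norm(p-q)
def hsv(im,lo,hi): return cv2.inRange(cv2.cvtColor(im,cv2.COLOR_BGR2HSV),lo,hi)
def proj(n,p):
    P=arm.camera_params(n);c=P["world_to_cam"]@np.append(p,1);K=P["K"]
    return K[0,0]*c[0]/-c[2]+K[0,2],K[1,1]*-c[1]/-c[2]+K[1,2]
E
python3 - <<'E'
from h import *
for n,rois in (("top",dict(ring=(325,205,360,240),orange=(150,218,180,246),lid=(255,175,340,270),rack=(140,180,200,295))),("scene",dict(ring=(240,160,270,185),orange=(355,250,385,285)))):
    im=cv2.imread(f"pics/{n}0.png");D=np.load(f"pics/{n}0.npy")
    for k,(a,b,c,d) in rois.items():
        lo,hi={"ring":((18,90,60),(35,255,255)),"orange":((3,150,60),(16,255,255)),"lid":((98,120,40),(125,255,255)),"rack":((8,40,60),(25,200,255))}[k]
        m=hsv(im,lo,hi);mm=np.zeros_like(m);mm[b:d,a:c]=m[b:d,a:c]
        v,u=np.nonzero(mm)
        W=deproj(n,u,v,D[v,u].astype(float))
        print(n,k,len(u),"px mean",u.mean().round(1),v.mean().round(1),"minrect",cv2.minAreaRect(np.stack([u,v],1).astype(np.float32)),"W med",np.median(W,0).round(1), "z pct",np.percentile(W[:,2],[5,50,95]).round(1))
        if k in("lid","rack"):
            zt=110 if k=="lid" else 130
            s=abs(W[:,2]-zt)<8
            print(k,s.sum(),cv2.minAreaRect(W[s,:2].astype(np.float32)))
    cv2.imwrite(f"pics/{n}crop.png",cv2.resize(im[170:300,130:370] if n=="top" else im[140:340,200:420],None,fx=3,fy=3,interpolation=cv2.INTER_CUBIC))
E
```

```text
top ring 71 px mean 340.8 224.0 minrect ((340.5, 224.0), (12.0, 9.0), 90.0) W med [ 502.5 -161.6   81.3] z pct [38.3 81.3 92.6]
top orange 35 px mean 160.7 228.8 minrect ((160.0, 229.0), (8.0, 8.0), 90.0) W med [495.6 292.1 204.8] z pct [201.1 204.8 208.8]
top lid 4513 px mean 296.3 221.9 minrect ((296.0, 222.0), (74.0, 60.0), 90.0) W med [506.6 -39.6 118.9] z pct [113.9 118.9 123.8]
lid 1719 ((510.54345703125, -39.082191467285156), (157.74176025390625, 199.6846923828125), 85.49090576171875)
top rack 3864 px mean 170.3 237.0 minrect ((166.13450622558594, 237.61380004882812), (107.04562377929688, 51.82038497924805), 85.2363510131836) W med [487.5 283.8 128.2] z pct [  0.9 128.2 136.8]
rack 2908 ((493.54571533203125, 296.3765563964844), (267.2653503417969, 91.91032409667969), 3.2995591163635254)
scene ring 30 px mean 251.5 171.4 minrect ((251.6000213623047, 171.20001220703125), (3.5777084827423096, 9.838699340820312), 63.43495178222656) W med [ 499.2 -160.9   80.2] z pct [44.  80.2 89.8]
scene orange 198 px mean 368.0 267.3 minrect ((367.9000549316406, 267.2000427246094), (10.733125686645508, 21.0190372467041), 26.56505012512207) W med [503.1 299.9 189.1] z pct [143.7 189.1 207.5]
```

View pics/topcrop.png

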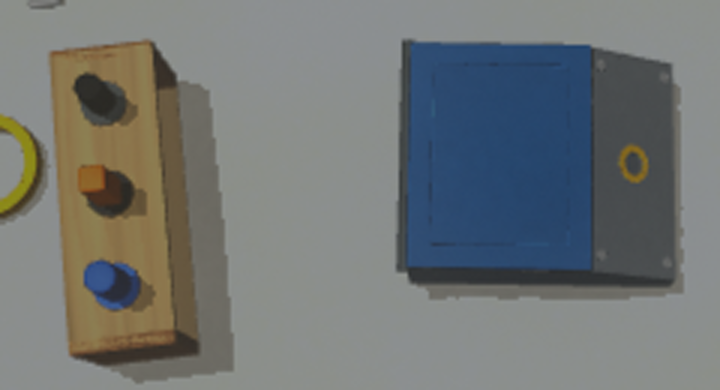

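View pics/scenecrop.png

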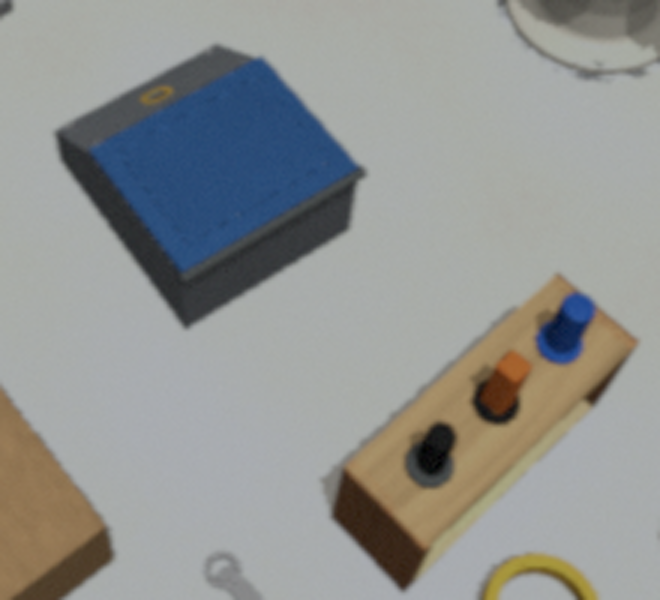

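```bash
python3 - <<'E'
from h import *
im=cv2.imread("pics/top0.png")
def fit(k,z,lo,hi,roi):
    a,b,c,d=roi;m=hsv(im,lo,hi);mm=np.zeros_like(m);mm[b:d,a:c]=m[b:d,a:c]
    mm=cv2.morphologyEx(mm,cv2.MORPH_CLOSE,np.ones((5,5)))
    c=max(cv2.findContours(mm,cv2.RETR_EXTERNAL,cv2.CHAIN_APPROX_NONE)[0],key=cv2.contourArea)[:,0]
    W=np.array([onz("top",u,v,z)[:2] for u,v in c],np.float32)
    print(k,cv2.minAreaRect(W),'px',cv2.approxPolyDP(c,4,True)[:,0].tolist())
fit("lid",110,(98,120,40),(125,255,255),(255,175,340,270))
# rack deck corners from crop: crop/3+(130,170)
cr=lambda x,y:(130+(x-1)/3,170+(y-1)/3)
C=[cr(51,52),cr(152,41),cr(175,332),cr(71,355)]
for p in C: print("rack corner",onz("top",*p,130).round(1))
for n,q in (("collar",(112,190)),("drivercollar",(116,289)),("punchcollar",(103,103))): print(n,onz("top",*cr(*q),136).round(1))
L=[cr(411,43),cr(590,46),cr(592,270),cr(408,268),]
for p in L: print("lid corner",onz("top",*p,110).round(1))
for p in (cr(671,65),cr(673,284)): print("panel low corner z54",onz("top",*p,54).round(1))
sc=lambda x,y:(200+(x-1)/3,140+(y-1)/3)
print("ring tri",tri(ray("top",340.7,224),ray("scene",*sc(157,95))), onz("top",340.7,224,82))
print("handle top tri",tri(ray("top",*cr(93,179)),ray("scene",*sc(515,363))),onz("top",*cr(92,179),206))
for p in [sc(346,469),sc(557,275),sc(637,343),sc(432,549)]: print("rack corner scene",onz("scene",*p,130).round(1))
print("collar scene",onz("scene",*sc(497,403),136).round(1))
E
```

```text
lid ((511.196044921875, -39.163963317871094), (158.0302276611328, 199.2020263671875), 85.301025390625) px [[267, 185], [266, 258], [326, 259], [326, 186]]
rack corner [622.9 346.4 130. ]
rack corner [627.4 257.9 130. ]
rack corner [372.3 243.8 130. ]
rack corner [358.6 331.3 130. ]
collar [495.8 293.7 136. ]
drivercollar [410.9 291.5 136. ]
punchcollar [572.7 300.3 136. ]
lid corner [616.8  31.6 110. ]
lid corner [ 604. -127.  110.]
lid corner [ 404.9 -112.3  110. ]
lid corner [416.6  45.6 110. ]
panel low corner z54 [ 596.1 -205.9   54. ]
panel low corner z54 [ 394.7 -188.8   54. ]
ring tri (array([ 500.81503355, -158.73806964,   81.9769036 ]), np.float64(1.6754838737121114)) [ 501.36291284 -159.39097274   82.        ]
handle top tri (array([492.3016712 , 295.68347576, 204.1585787 ]), np.float64(1.8813311929759575)) [492.44599419 295.26568934 206.        ]
rack corner scene [627.9 262.7 130. ]
rack corner scene [366.4 246.8 130. ]
rack corner scene [361.7 334.5 130. ]
rack corner scene [619.1 352.4 130. ]
collar scene [495.9 299.6 136. ]
```

>>> drive_tool([
  [0, 0, -0.006, 7.9, 0.055],
  [0, 0, -0.006, 7.9, 0.055],
  [0, 0, -0.006, 7.9, 0.055],
  [0, 0, -0.006, 7.9, 0.055],
  [0, 0, -0.006, 7.9, 0.055],
  [0, 0, -0.006, 7.9, 0.055],
  [0, 0, -0.006, 7.9, 0.055],
  [0, 0, -0.006, 7.9, 0.055],
  [0.029, -0.023, 0, 0, 0.055],
  [0.029, -0.023, 0, 0, 0.055],
  [0.029, -0.023, 0, 0, 0.055],
  [0.029, -0.023, 0, 0, 0.055],
  [0.029, -0.023, 0, 0, 0.055],
  [0.029, -0.023, 0, 0, 0.055],
  [0.029, -0.023, 0, 0, 0.055],
  [0.029, -0.023, 0, 0, 0.055],
  [0.029, -0.023, 0, 0, 0.055],
  [0.029, -0.023, 0, 0, 0.055],
  [0, 0, 0, 0, 0.055],
  [0, 0, 0, 0, 0.055],
])

```text
clock: 2.15
position: [495.4, 296.8, 278.8]
ee_rot: [0.727, -0.687, -0.0, 0.0]
contact_force: [-0.7, -0.2, 0.4]
gripper_width: 55.1
```

```bash
cat >> h.py <<'E'
from scipy.spatial.transform import Rotation as Ro
def st():
    s=arm.read_state();R=Ro.from_quat(s["ee_rot"]).as_matrix()
    print("t",round(s["clock"],2),"pos",s["position"].round(1),"tx",R[:,0].round(3),"ty",R[:,1].round(3),"tz",R[:,2].round(3),"F",s["contact_force"].round(1),"M",s["wrist_torque"].round(2),"w",round(s["gripper_width"],1),"j",s["joints"].round(2))
    return s,R
def wray(u,v,s,R):
    P=arm.camera_params("wrist");K=P["K"];M=P["mount"]
    d=M[:3,:3]@np.array([(u-K[0,2])/K[0,0],-(v-K[1,2])/K[1,1],-1])
    o=R@M[:3,3]+s["position"];d=R@d
    return o,d/np.linalg.norm(d)
def pz(od,z):
    o,d=od;return o+d*(z-o[2])/d[2]
E
python3 - <<'E'
from h import *
s,R=st();im,d=arm.get_image("wrist");cv2.imwrite("pics/w1.png",im);np.save("pics/w1.npy",d)
E
```

```text
t 2.15 pos [495.4 296.8 278.8] tx [ 0.057 -0.998  0.   ] ty [-0.998 -0.057  0.001] tz [-0.001 -0.    -1.   ] F [-0.7 -0.2  0.4] M [0.03 0.05 0.02] w 55.1 j [ 0.82  0.27 -0.03 -0.   -1.26 -0.76]
```

View pics/w1.png

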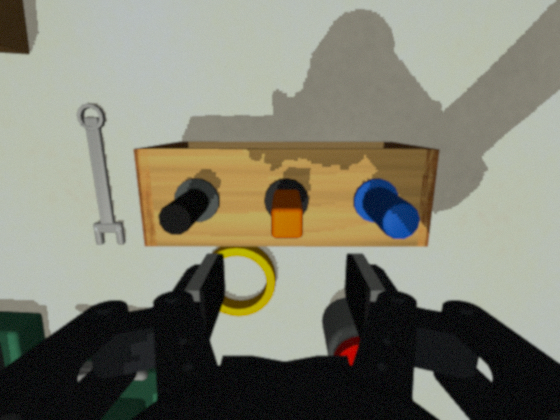

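Wrist view: the orange handle is between the jaws' columns at about (287,215). The black punch is at (185,207) and the blue driver at (395,208). The rack deck corners are near (137,149), (438,149), (432,243) and (147,246).

```bash
python3 - <<'E'
from h import *
s,R=st();im=cv2.imread("pics/w1.png")
m=hsv(im,(3,150,40),(16,255,255));hv=cv2.cvtColor(im,cv2.COLOR_BGR2HSV)
m[:180]=0;m[245:]=0;m[:,:260]=0;m[:,320:]=0
v,u=np.nonzero(m);print(u.min(),u.max(),v.min(),v.max())
for r in range(185,240,3): print(r,hv[r,288],m[r].nonzero()[0][[0,-1]] if m[r].any() else None)
for q in ((287,228),): print("top",pz(wray(*q,s,R),206).round(1))
for q in ((137,149),(438,149),(431,244),(147,246)): print("rack",pz(wray(*q,s,R),130).round(1))
print("collar",pz(wray(287,198,s,R),136).round(1))
cv2.imwrite("pics/w1c.png",cv2.resize(im[140:260,230:350],None,fx=5,fy=5,interpolation=cv2.INTER_CUBIC))
E
```

```text
t 2.2 pos [494.9 297.5 279. ] tx [ 0.058 -0.998  0.   ] ty [-0.998 -0.058  0.001] tz [-0.001 -0.    -1.   ] F [-0.   0.4  0.9] M [0.01 0.04 0.02] w 55.2 j [ 0.82  0.27 -0.03 -0.   -1.26 -0.76]
271 303 189 237
185 [30 33 23] None
188 [19 78 26] None
191 [ 12 255  75] [275 298]
194 [ 13 255  77] [274 299]
197 [ 12 255  77] [273 300]
200 [ 12 255  75] [273 300]
203 [ 11 255  77] [272 301]
206 [ 13 255  81] [272 301]
209 [ 13 255 156] [271 302]
212 [ 17 255 191] [271 303]
215 [ 18 243 193] [271 302]
218 [ 18 255 190] [271 302]
221 [ 18 255 188] [271 302]
224 [ 18 255 190] [271 302]
227 [ 18 255 187] [271 302]
230 [ 17 255 187] [271 302]
233 [ 17 255 189] [271 302]
236 [ 16 255 188] [272 300]
239 [ 20 143 182] None
top [493.6 301.7 206. ]
rack [625.9 261.7 130. ]
rack [364.9 246.3 130. ]
rack [355.8 333.6 130. ]
rack [621.5 351.2 130. ]
collar [493.3 296.2 136. ]
```

View pics/w1c.png

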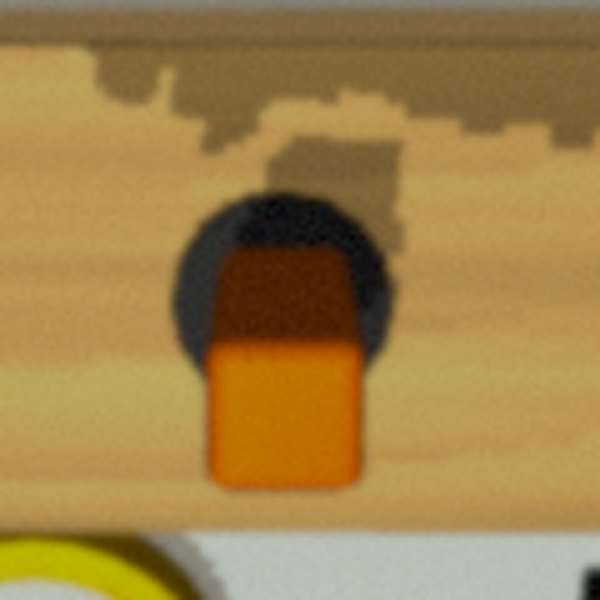

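>>> drive_tool([
  [-0.0012, 0.0014, 0.02, 0, 0.055],
  [0, 0, 0.02, 0, 0.055],
  [0, 0, 0.02, 0, 0.055],
  [0, 0, 0.02, 0, 0.055],
  [0, 0, 0.02, 0, 0.055],
  [0, 0, 0.01, 0, 0.055],
  [0, 0, 0.006, 0, 0.055],
  [0, 0, 0, 0, 0.04],
  [0, 0, 0, 0, 0.03],
  [0, 0, 0, 0, 0.01],
  [0, 0, 0, 0, 0.01],
  [0, 0, 0, 0, 0.01],
  [0, 0, 0, 0, 0.01],
  [0, 0, 0, 0, 0.01],
])

```text
clock: 3.6
position: [494.1, 299.2, 164.5]
ee_rot: [0.728, -0.686, 0.0, -0.001]
contact_force: [-0.6, 0.9, 5.5]
gripper_width: 21.1
```

```bash
python3 - <<'E'
from h import *
s,R=st()
E
```

```text
t 3.6 pos [494.1 299.2 164.5] tx [ 0.059 -0.998 -0.001] ty [-0.998 -0.059 -0.002] tz [ 0.002  0.001 -1.   ] F [-0.6  0.9  5.5] M [0.18 0.48 0.04] w 21.1 j [ 0.82  0.36 -0.21  0.   -1.   -0.77]
```

>>> drive_tool([
  [0, 0, -0.003, 0, 0.01],
  [0, 0, -0.005, 0, 0.01],
  [0, 0, -0.01, 0, 0.01],
  [0, 0, -0.015, 0, 0.01],
  [0, 0, -0.015, 0, 0.01],
  [0, 0, -0.015, 0, 0.01],
  [0, 0, -0.015, 0, 0.01],
  [0, 0, -0.015, 0, 0.01],
  [0, 0, -0.01, 0, 0.01],
  [0, 0, -0.005, 0, 0.01],
  [0, 0, 0, 0, 0.01],
  [0, 0, 0, 0, 0.01],
])

```text
clock: 4.8
position: [493.3, 298.4, 270.6]
ee_rot: [0.728, -0.686, -0.0, 0.001]
contact_force: [0.3, -0.3, -0.8]
gripper_width: 21.5
```

```bash
python3 - <<'E'
from h import *
s,R=st()
im,d=arm.get_image("scene");cv2.imwrite("pics/s2.png",cv2.resize(im[120:340,220:460],None,fx=3,fy=3))
E
```

```text
t 4.8 pos [493.3 298.4 270.6] tx [ 0.059 -0.998  0.001] ty [-0.998 -0.059  0.001] tz [-0.001 -0.001 -1.   ] F [ 0.3 -0.3 -0.8] M [ 0.   -0.03 -0.06] w 21.5 j [ 0.82  0.28 -0.05 -0.   -1.25 -0.77]
```

View pics/s2.png

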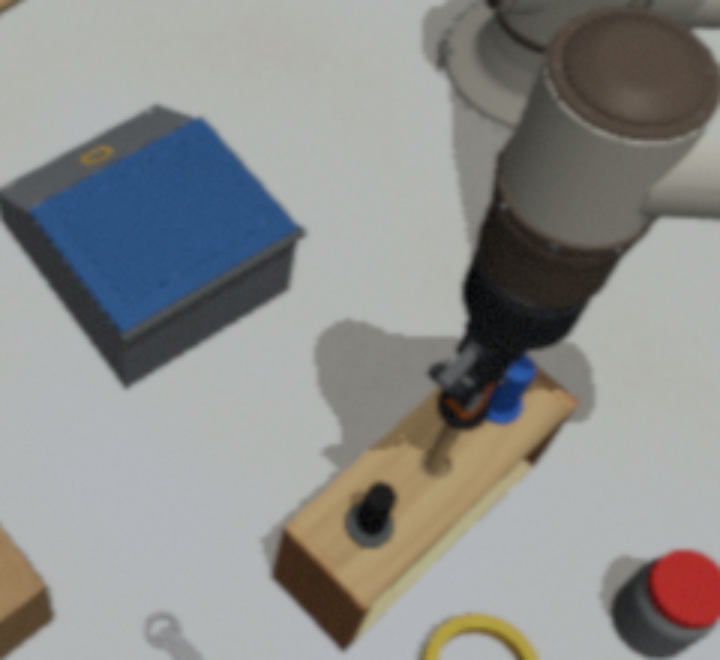

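The dowel is lifted, with its tip still in the hole (crop about (435,465)). Now I'll tilt it against the hole edge.

>>> drive_tool([
  [0.0035, 0, 0, 0, 0.01],
  [0.0035, 0, 0, 0, 0.01],
  [0.0047, 0, 0, 0, 0.01],
  [0.0047, 0, 0, 0, 0.01],
  [0.0047, 0, 0, 0, 0.01],
  [0.0047, 0, 0.0003, 0, 0.01],
  [0.0047, 0, 0.0004, 0, 0.01],
  [0.0047, 0, 0.0005, 0, 0.01],
])

```text
clock: 5.65
position: [495.9, 263.3, 270.3]
ee_rot: [0.728, -0.686, 0.0, -0.0]
contact_force: [-1.1, 3.2, -1.4]
gripper_width: 21.4
```

```bash
python3 - <<'E'
from h import *
s,R=st()
E
```

```text
t 5.65 pos [495.9 263.3 270.3] tx [ 0.059 -0.998 -0.001] ty [-0.998 -0.059 -0.001] tz [ 0.001  0.001 -1.   ] F [-1.1  3.2 -1.4] M [1.8  0.3  0.02] w 21.4 j [ 0.78  0.25 -0.09  0.   -1.23 -0.72]
```

>>> drive_tool([
  [0.0046, 0, 0.0006, 0, 0.01],
  [0.0046, 0, 0.0008, 0, 0.01],
  [0.0046, 0, 0.001, 0, 0.01],
  [0.0046, 0, 0.0011, 0, 0.01],
  [0.0046, 0, 0.0012, 0, 0.01],
  [0.0045, 0, 0.0013, 0, 0.01],
  [0.0045, 0, 0.0015, 0, 0.01],
  [0.0044, 0, 0.0016, 0, 0.01],
  [0.0044, 0, 0.0017, 0, 0.01],
  [0.0043, 0, 0.0018, 0, 0.01],
  [0.0043, 0, 0.002, 0, 0.01],
  [0.0042, 0, 0.0021, 0, 0.01],
  [0.0041, 0, 0.0023, 0, 0.01],
  [0.0041, 0, 0.0024, 0, 0.01],
  [0.004, 0, 0.0025, 0, 0.01],
  [0.0025, 0, 0.0016, 0, 0.01],
  [0, 0, 0, 0, 0.01],
])

```text
clock: 7.35
position: [499.6, 194.9, 244.3]
ee_rot: [0.727, -0.686, 0.0, 0.0]
contact_force: [0.1, 1.4, 1.0]
gripper_width: 21.4
```

```bash
python3 - <<'E'
from h import *
s,R=st()
for n in("scene","wrist"):
  im,d=arm.get_image(n);cv2.imwrite(f"pics/{n}3.png",im)
E
```

```text
t 7.35 pos [499.6 194.9 244.3] tx [ 0.058 -0.998  0.001] ty [-0.998 -0.058  0.001] tz [-0.    -0.001 -1.   ] F [0.1 1.4 1. ] M [ 0.94 -0.09 -0.02] w 21.4 j [ 0.67  0.22 -0.19  0.   -1.16 -0.62]
```

View pics/scene3.png

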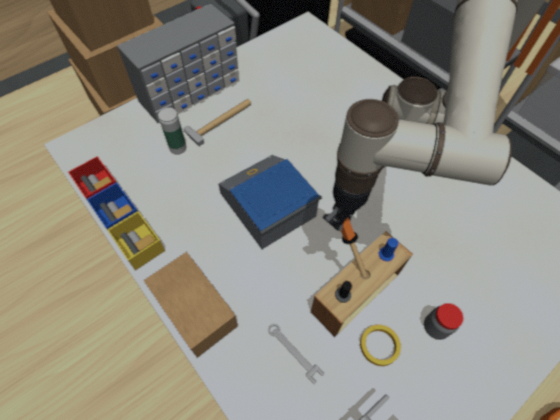

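View pics/wrist3.png

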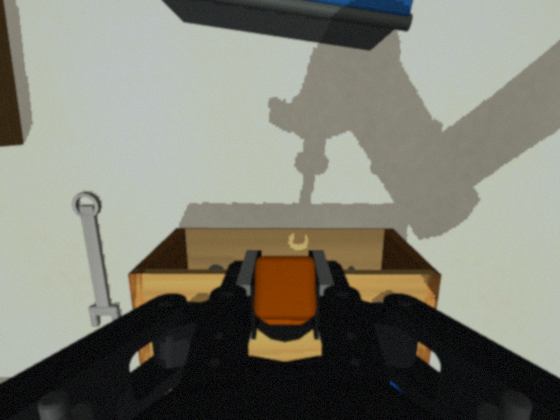

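>>> drive_tool([
  [0.003, 0, -0.004, 0, 0.01],
  [0.006, 0, -0.009, 0, 0.01],
  [0.009, 0, -0.013, 0, 0.01],
  [0.009, 0, -0.013, 0, 0.01],
  [0.009, 0, -0.013, 0, 0.01],
  [0.006, 0, -0.012, 0, 0.01],
  [0, 0, -0.008, 0, 0.01],
  [0, 0, 0, 0, 0.01],
  [0, 0, 0, 0, 0.01],
])

```text
clock: 8.35
position: [502.0, 153.5, 316.4]
ee_rot: [0.728, -0.686, -0.0, 0.0]
contact_force: [-1.0, 0.2, -1.0]
gripper_width: 21.4
```

```bash
python3 - <<'E'
from h import *
s,R=st()
for n in("scene","top"):
  im,d=arm.get_image(n);cv2.imwrite(f"pics/{n}4.png",im);np.save(f"pics/{n}4.npy",d)
  c=im[180:300,290:430] if n=="scene" else im[150:290,140:300]
  cv2.imwrite(f"pics/{n}4c.png",cv2.resize(c,None,fx=4,fy=4,interpolation=cv2.INTER_CUBIC))
E
```

```text
t 8.35 pos [502.  153.5 316.4] tx [ 0.059 -0.998 -0.   ] ty [-0.998 -0.059  0.001] tz [-0.001  0.    -1.   ] F [-1.   0.2 -1. ] M [-0.01  0.03 -0.  ] w 21.4 j [ 0.61  0.16 -0.09 -0.   -1.32 -0.55]
```

View pics/scene4c.png

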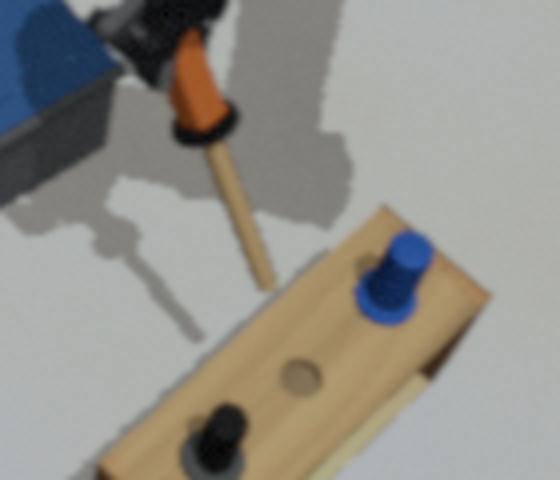

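View pics/top4c.png

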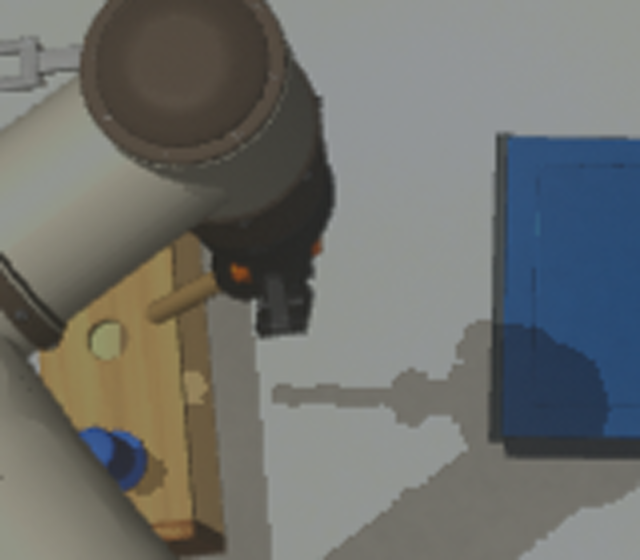

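```bash
python3 - <<'E'
from h import *
s,R=st()
G=s["position"]+np.array([0,0,19])
p,e=tri(ray("top",140+157/4,150+312/4),ray("scene",290+266/4,180+282/4))
print("tip",p.round(1),e.round(2),"tip-G",(p-G).round(1),np.linalg.norm(p-G),"in tool",(R.T@(p-s["position"])).round(1))
# angle: constrained to tool xz-plane
q=R.T@(p-G); print("tilt",np.degrees(np.arctan2(-q[0],q[2])))
# scene ray with plane of dowel (tool y=0)
for name,od in(("scene",ray("scene",290+266/4,180+282/4)),("top",ray("top",140+157/4,150+312/4))):
  o,d=od;o=R.T@(o-G);d=R.T@d;q=o-d*o[1]/d[1];print(name,q.round(1),np.degrees(np.arctan2(-q[0],q[2])),np.linalg.norm(q))
o,d=ray("scene",290+206/4,180+124/4);o=R.T@(o-G);d=R.T@d;q=o-d*o[1]/d[1];print("collar",q.round(1),np.degrees(np.arctan2(-q[0],q[2])),np.linalg.norm(q))
E
```

```text
t 8.45 pos [501.8 153.5 315.8] tx [ 0.059 -0.998  0.001] ty [-0.998 -0.059  0.002] tz [-0.002 -0.001 -1.   ] F [ 0.8 -0.3 -0.9] M [-0.05 -0.03 -0.03] w 21.1 j [ 0.61  0.16 -0.09 -0.   -1.32 -0.55]
tip [495.  252.7 192.3] 2.1 tip-G [  -6.8   99.1 -142.5] 173.70277342818147 in tool [-99.4   0.7 123.4]
tilt 34.92297894584985
scene [-100.9    0.   140. ] 35.77359727851683 172.51705762632662
top [-98.7   0.  143.3] 34.540138980592936 174.01898423301685
collar [-33.1   0.   41.4] 38.64301240112793 52.99955753707359
```

>>> drive_tool([
  [0, 0, 0, 4, 0.01],
  [0, 0, 0, 4, 0.01],
  [0.01, -0.0005, 0, 0, 0.01],
  [0.02, -0.001, 0, 0, 0.01],
  [0.032, -0.0018, 0, 0, 0.01],
  [0.032, -0.0018, 0, 0, 0.01],
  [0.032, -0.0018, 0, 0, 0.01],
  [0.032, -0.0018, 0, 0, 0.01],
  [0.032, -0.0018, 0, 0, 0.01],
  [0.032, -0.0018, 0, 0, 0.01],
  [0.032, -0.0018, 0, 0, 0.01],
  [0.032, -0.0018, 0, 0, 0.01],
  [0.032, -0.0018, 0, 0, 0.01],
  [0.032, -0.0018, 0, 0, 0.01],
  [0.032, -0.0018, 0, 0, 0.01],
  [0.032, -0.0018, 0, 0, 0.01],
  [0.02, -0.001, 0, 0, 0.01],
  [0.011, -0.0005, 0, 0, 0.01],
  [0, 0, 0, 0, 0.01],
  [0, 0, 0, 0, 0.01],
])

```text
clock: 10.45
position: [490.7, -291.7, 316.4]
ee_rot: [-0.678, 0.735, 0.0, -0.0]
contact_force: [0.2, 0.0, -1.2]
gripper_width: 21.7
```

```bash
python3 - <<'E'
from h import *
s,R=st()
for n in("scene","top","wrist"):
  im,d=arm.get_image(n);cv2.imwrite(f"pics/{n}5.png",im)
E
```

```text
t 10.45 pos [ 490.7 -291.7  316.4] tx [-0.08  -0.997 -0.   ] ty [-0.997  0.08   0.001] tz [-0.001  0.    -1.   ] F [ 0.2  0.  -1.2] M [0.   0.02 0.06] w 21.7 j [-0.25  0.25  0.02 -0.   -1.35  0.17]
```

View pics/scene5.png

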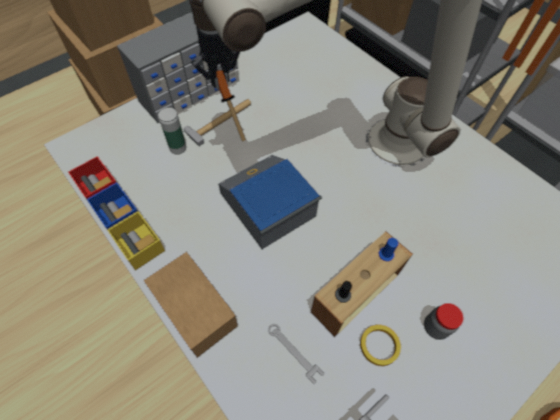

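View pics/top5.png

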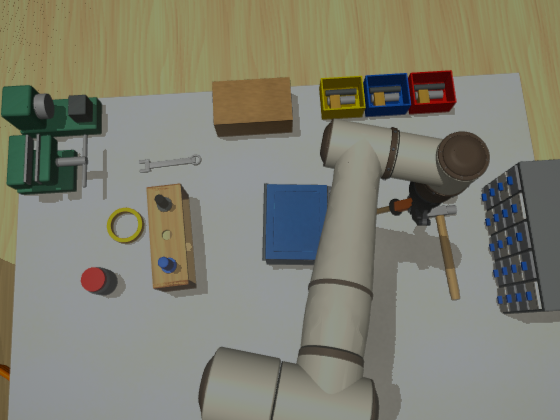

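View pics/wrist5.png

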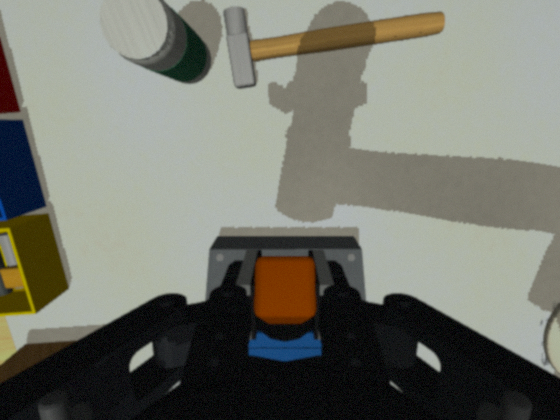

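```bash
python3 - <<'E'
from h import *
D=np.load("pics/top0.npy").astype(float)
for u,v in ((449,173),(440,186),(485,185),(490,250),(500,300),(512,180),(520,165),(540,160),(455,295)): print((u,v),deproj("top",np.float64(u),np.float64(v),D[v,u]).round(0))
s,R=st()
im=cv2.imread("pics/scene5.png");cv2.imwrite("pics/s5c.png",cv2.resize(im[60:200,190:300],None,fx=5,fy=5,interpolation=cv2.INTER_CUBIC)[:600])
E
```

```text
(449, 173) [ 602. -439.  163.]
(440, 186) [ 580. -426.  118.]
(485, 185) [ 605. -596.   -3.]
(490, 250) [ 413. -567.   33.]
(500, 300) [ 277. -572.   35.]
(512, 180) [ 562. -577.  207.]
(520, 165) [ 591. -589.  236.]
(540, 160) [ 601. -640.  236.]
(455, 295) [ 298. -458.   22.]
t 10.6 pos [ 491.  -291.2  316.8] tx [-0.079 -0.997 -0.   ] ty [-0.997  0.079 -0.   ] tz [ 0.  0. -1.] F [-0.2 -0.3 -0.7] M [-0.04  0.07  0.  ] w 21.2 j [-0.25  0.24  0.02 -0.   -1.35  0.17]
```

View pics/s5c.png

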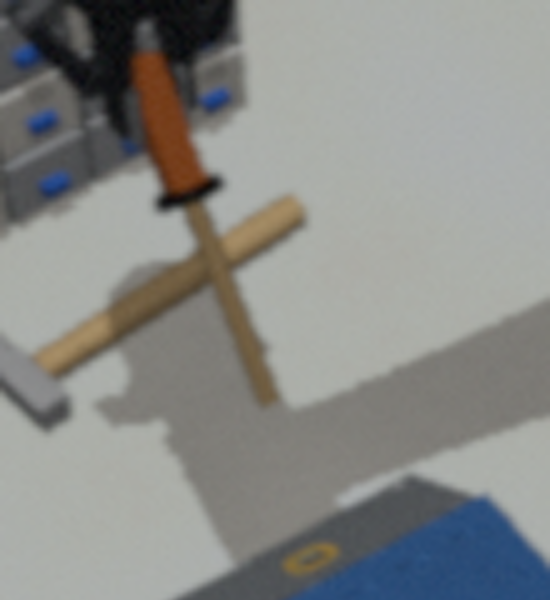

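```bash
python3 - <<'E'
from h import *
s,R=st()
tip=s["position"]+R@np.array([-99.5,0.3,123.4])
print("tip pred",tip.round(1),"proj scene",np.round(proj("scene",tip),1),"seen",(190+266.5/5,60+398/5), "top",np.round(proj("top",tip),1))
H=np.array([501,-159,82.]);print("hole proj scene",np.round(proj("scene",H),1),"top",np.round(proj("top",H),1))
print("px per mm scene",np.round(np.array(proj("scene",H+[0,10,0]))-proj("scene",H),1),np.round(np.array(proj("scene",H+[10,0,0]))-proj("scene",H),1))
# hole from panel low/lid corners
a,b=np.array([604,-127]),np.array([404.9,-112.3]);c,d=np.array([596.1,-205.9]),np.array([394.7,-188.8])
print((a+b+c+d)/4, np.linalg.norm((a+b)/2-(c+d)/2))
E
```

```text
t 10.6 pos [ 491.  -291.2  316.8] tx [-0.079 -0.997 -0.   ] ty [-0.997  0.079 -0.   ] tz [ 0.  0. -1.] F [-0.2 -0.3 -0.7] M [-0.04  0.07  0.  ] w 21.2 j [-0.25  0.24  0.02 -0.   -1.35  0.17]
tip pred [ 498.6 -192.   193.4] proj scene [243.4 139.6] seen (243.3, 139.6) top [358.9 215.6]
hole proj scene [251.6 171.2] top [340.6 224.1]
px per mm scene [2.  2.1] [-2.6  1.7]
[ 499.925 -158.5  ] 78.22526765694063
```

>>> drive_tool([
  [0.0013, 0.0003, 0.012, 0, 0.01],
  [0, 0, 0.02, 0, 0.01],
  [0, 0, 0.02, 0, 0.01],
  [0, 0, 0.01, 0, 0.01],
  [-0.0057, 0, 0.0082, 0, 0.01],
  [-0.0057, 0, 0.0082, 0, 0.01],
  [-0.0057, 0, 0.0082, 0, 0.01],
  [-0.0057, 0, 0.0082, 0, 0.01],
  [0, 0, 0, 0, 0.01],
  [0, 0, 0, 0, 0.01],
])

```text
clock: 11.6
position: [492.5, -270.6, 222.0]
ee_rot: [-0.678, 0.735, -0.0, -0.0]
contact_force: [0.7, -1.2, -1.1]
gripper_width: 21.5
```

```bash
python3 - <<'E'
from h import *
s,R=st()
tip=s["position"]+R@np.array([-99.5,0.3,123.4]);print("tip",tip.round(1))
n=np.array([-.046,-.572,.819]);H=np.array([501,-159,82.]);print("off",((tip-H)@n).round(1),"lateral",(tip-H-((tip-H)@n)*n).round(1), proj("scene",tip))
im,d=arm.get_image("scene")
cv2.imwrite("pics/s6c.png",cv2.resize(im[80:200,200:320],None,fx=5,fy=5,interpolation=cv2.INTER_CUBIC))
im,d=arm.get_image("top")
cv2.imwrite("pics/t6c.png",cv2.resize(im[170:280,300:420],None,fx=5,fy=5,interpolation=cv2.INTER_CUBIC))
E
```

```text
t 11.6 pos [ 492.5 -270.6  222. ] tx [-0.08  -0.997  0.   ] ty [-0.997  0.08  -0.   ] tz [ 0. -0. -1.] F [ 0.7 -1.2 -1.1] M [-0.02 -0.02 -0.01] w 21.5 j [-0.21  0.28 -0.16  0.   -1.12  0.13]
tip [ 500.2 -171.4   98.6]
off 20.7 lateral [ 0.1 -0.6 -0.4] (np.float64(249.08256672962332), np.float64(165.1521903750639))
```

View pics/s6c.png

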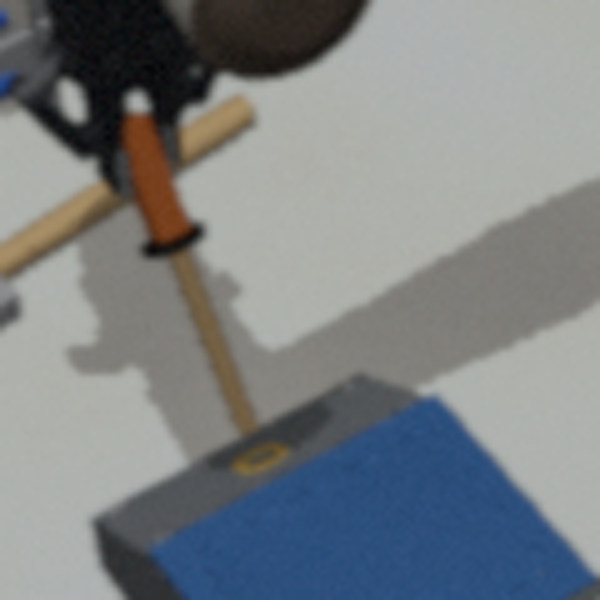

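View pics/t6c.png

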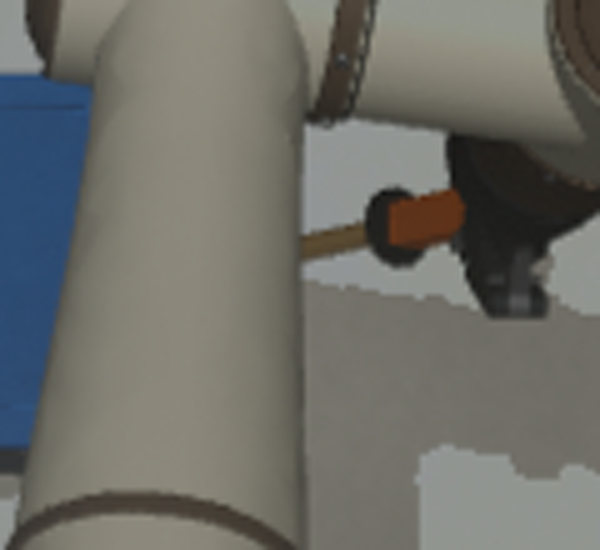

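Aligned: the tip is at crop (250,430), heading into the ring at (262,458). I'll check how high the arm is above the lid's swing from the depth image.

```bash
python3 - <<'E'
from h import *
im,D=arm.get_image("top");D=D.astype(float)
v,u=np.mgrid[0:420:6,200:420:6];u=u.ravel();v=v.ravel();W=deproj("top",u,v,D[v,u])
s=(W[:,2]>150)&(W[:,0]>380)&(W[:,0]<640)&(W[:,1]>-150)&(W[:,1]<60)
for w in W[s][::2]: print(w.round(0),end=' ')
# silhouette lower edge in scene: any arm point in scene over lid?
im,d=arm.get_image("scene");cv2.imwrite("pics/s7.png",im)
E
```

```text
[574. -66. 527.] [566. -87. 546.] [551. -63. 558.] [550. -84. 559.] [ 549. -106.  557.] [ 548. -128.  555.] [547. -52. 540.] [539. -73. 559.] [537. -94. 561.] [ 535. -115.  563.] [ 535. -138.  559.] [534. -51. 545.] [528. -72. 560.] [525. -93. 564.] [ 522. -124.  567.] [ 523. -147.  560.] [518. -60. 556.] [516. -82. 557.] [ 511. -101.  571.] [ 510. -123.  568.] [ 511. -146.  562.] [509. -60. 550.] [503. -80. 563.] [ 498. -100.  576.] [ 498. -121.  573.] [ 502. -146.  554.] [500. -60. 539.] [490. -78. 572.] [486. -98. 580.] [ 485. -119.  581.] [ 491. -145.  553.] [483. -68. 558.] [475. -86. 585.] [ 473. -107.  587.] [ 475. -130.  573.] [470. -66. 566.] [462. -85. 592.] [ 461. -105.  592.] [ 463. -128.  577.] [456. -64. 579.] [451. -83. 596.] [ 448. -103.  602.] [ 451. -126.  583.] [440. -72. 601.] [437. -91. 607.] [ 437. -112.  601.] [431. -61. 598.] [426. -79. 616.] [425. -99. 613.] [ 428. -122.  595.] [417. -69. 611.] [414. -88. 621.] [ 414. -108.  614.] [412. -50. 592.] [405. -67. 623.] [402. -86. 628.] [ 403. -107.  619.] [399. -48. 607.] [394. -66. 627.] [392. -85. 632.] [ 391. -105.  628.] [388. -47. 611.] [383. -64. 635.] [381. -83. 638.] [ 381. -103.  632.]
```

View pics/s7.png

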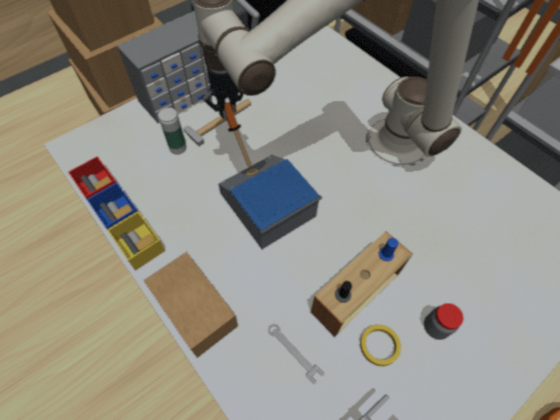

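The arm's upper surface over the lid is at about 530–640 mm, so the lid will clear it. Now I'll insert slowly.

>>> drive_tool([
  [-0.0023, 0, 0.0038, 0, 0.01],
  [-0.0023, 0, 0.0033, 0, 0.01],
  [-0.0023, 0, 0.0033, 0, 0.01],
  [-0.0023, 0, 0.0033, 0, 0.01],
  [-0.0017, 0, 0.0025, 0, 0.01],
  [-0.0017, 0, 0.0025, 0, 0.01],
  [-0.0017, 0, 0.0025, 0, 0.01],
  [-0.0017, 0, 0.0025, 0, 0.01],
  [-0.0017, 0, 0.0025, 0, 0.01],
  [0, 0, 0, 0, 0.01],
])

```text
clock: 12.8
position: [493.5, -252.8, 195.2]
ee_rot: [-0.678, 0.735, 0.0, -0.0]
contact_force: [-0.5, -0.5, -0.8]
gripper_width: 21.5
```

```bash
cat >> h.py <<'E'
def tipst():
    s,R=st()
    tip=s["position"]+R@np.array([-99.5,0.3,123.4])
    n=np.array([-.046,-.572,.819]);H=np.array([501,-159,82.]);o=(tip-H)@n
    print("depth",(-o).round(1),"lateral",(tip-H-o*n).round(1),"F axial",(s["contact_force"]@n).round(1))
E
python3 -c "
from h import *
tipst()"
```

```text
t 12.8 pos [ 493.5 -252.8  195.2] tx [-0.08  -0.997 -0.   ] ty [-0.997  0.08   0.001] tz [-0.001  0.    -1.   ] F [-0.5 -0.5 -0.8] M [-0.07 -0.02  0.01] w 21.5 j [-0.18  0.3  -0.22 -0.   -1.06  0.1 ]
depth 11.5 lateral [-0.4 -1.1 -0.8] F axial -0.4
```

>>> drive_tool([
  [-0.002, 0, 0.001, 0, 0.01],
  [-0.0012, 0, 0.0016, 0, 0.01],
  [-0.0012, 0, 0.0016, 0, 0.01],
  [0, 0, 0, 0, 0.01],
])

```text
clock: 13.2
position: [493.9, -248.5, 191.1]
ee_rot: [-0.678, 0.735, 0.0, -0.0]
contact_force: [0.2, -0.0, -1.1]
gripper_width: 21.5
```

```bash
python3 -c "
from h import *
tipst()"
```

```text
t 13.2 pos [ 493.9 -248.5  191.1] tx [-0.08  -0.997 -0.   ] ty [-0.997  0.08   0.001] tz [-0.001  0.    -1.   ] F [ 0.2 -0.  -1.1] M [-0.05  0.02  0.03] w 21.5 j [-0.17  0.3  -0.23 -0.   -1.04  0.09]
depth 17.3 lateral [-0.2 -0.1 -0.1] F axial -0.9
```

Now 1 mm per row in short bursts, watching the force.

>>> drive_tool([
  [-0.0006, 0, 0.0008, 0, 0.01],
  [-0.0006, 0, 0.0008, 0, 0.01],
  [-0.0006, 0, 0.0008, 0, 0.01],
  [-0.0006, 0, 0.0008, 0, 0.01],
  [-0.0006, 0, 0.0008, 0, 0.01],
])

```text
clock: 13.7
position: [494.3, -245.6, 187.4]
ee_rot: [-0.678, 0.735, -0.0, 0.0]
contact_force: [-0.1, -0.7, -1.0]
gripper_width: 21.5
```

```bash
python3 -c "
from h import *
tipst()"
```

```text
t 13.7 pos [ 494.3 -245.6  187.4] tx [-0.081 -0.997 -0.   ] ty [-0.997  0.081 -0.   ] tz [ 0.  0. -1.] F [-0.1 -0.7 -1. ] M [ 0.02 -0.01 -0.02] w 21.5 j [-0.17  0.3  -0.24 -0.   -1.03  0.09]
depth 22.0 lateral [0. 0. 0.] F axial -0.4
```

>>> drive_tool([
  [-0.0006, 0, 0.0008, 0, 0.01],
  [-0.0006, 0, 0.0008, 0, 0.01],
  [-0.0006, 0, 0.0008, 0, 0.01],
  [-0.0006, 0, 0.0008, 0, 0.01],
  [-0.0006, 0, 0.0008, 0, 0.01],
])

```text
clock: 14.2
position: [494.6, -242.6, 183.4]
ee_rot: [-0.678, 0.735, -0.0, 0.0]
contact_force: [-0.5, -0.3, -0.5]
gripper_width: 21.4
```

```bash
python3 -c "
from h import *
tipst()"
```

```text
t 14.2 pos [ 494.6 -242.6  183.4] tx [-0.081 -0.997 -0.   ] ty [-0.997  0.081 -0.   ] tz [ 0.  0. -1.] F [-0.5 -0.3 -0.5] M [ 0.02 -0.01 -0.02] w 21.4 j [-0.16  0.3  -0.25 -0.   -1.02  0.08]
depth 27.0 lateral [0.  0.1 0.1] F axial -0.2
```

>>> drive_tool([
  [-0.0006, 0, 0.0008, 0, 0.01],
  [-0.0006, 0, 0.0008, 0, 0.01],
  [-0.0006, 0, 0.0008, 0, 0.01],
  [-0.0006, 0, 0.0008, 0, 0.01],
])

```text
clock: 14.6
position: [494.8, -240.2, 180.1]
ee_rot: [-0.678, 0.735, 0.0, -0.0]
contact_force: [0.4, 0.9, -0.4]
gripper_width: 21.0
```

```bash
python3 -c "
from h import *
tipst()"
```

```text
t 14.6 pos [ 494.8 -240.2  180.1] tx [-0.081 -0.997  0.   ] ty [-0.997  0.081  0.   ] tz [-0. -0. -1.] F [ 0.4  0.9 -0.4] M [ 0.02  0.04 -0.01] w 21.0 j [-0.16  0.3  -0.25  0.   -1.02  0.08]
depth 31.0 lateral [0.  0.2 0.2] F axial -0.9
```

>>> drive_tool([
  [-0.0006, 0, 0.0008, 0, 0.01],
  [-0.0006, 0, 0.0008, 0, 0.01],
  [-0.0006, 0, 0.0008, 0, 0.01],
])

```text
clock: 14.9
position: [494.9, -238.4, 177.8]
ee_rot: [-0.678, 0.735, -0.0, 0.0]
contact_force: [-0.2, -0.8, -1.6]
gripper_width: 21.5
```

```bash
python3 -c "
from h import *
tipst()"
```

```text
t 14.9 pos [ 494.9 -238.4  177.8] tx [-0.081 -0.997  0.   ] ty [-0.997  0.081 -0.   ] tz [ 0. -0. -1.] F [-0.2 -0.8 -1.6] M [-0.09  0.01 -0.03] w 21.5 j [-0.15  0.3  -0.26  0.   -1.01  0.07]
depth 34.0 lateral [0.1 0.3 0.2] F axial -0.8
```

>>> drive_tool([
  [-0.0006, 0, 0.0008, 0, 0.01],
  [-0.0006, 0, 0.0008, 0, 0.01],
  [-0.0006, 0, 0.0008, 0, 0.01],
])

```text
clock: 15.2
position: [495.2, -237.4, 176.4]
ee_rot: [-0.678, 0.735, -0.001, -0.0]
contact_force: [-2.1, -3.2, 4.9]
gripper_width: 20.9
```

```bash
python3 -c "
from h import *
tipst()
im,d=arm.get_image('scene')
cv2.imwrite('pics/s8c.png',cv2.resize(im[80:200,200:320],None,fx=5,fy=5,interpolation=cv2.INTER_CUBIC))"
```

```text
t 15.2 pos [ 495.2 -237.4  176.4] tx [-0.08  -0.997  0.002] ty [-0.997  0.08  -0.001] tz [ 0.001 -0.002 -1.   ] F [-2.1 -3.2  4.9] M [-0.8   0.64  0.14] w 20.9 j [-0.15  0.3  -0.26  0.   -1.    0.07]
depth 35.7 lateral [0.3 0.2 0.1] F axial 5.9
```

View pics/s8c.png

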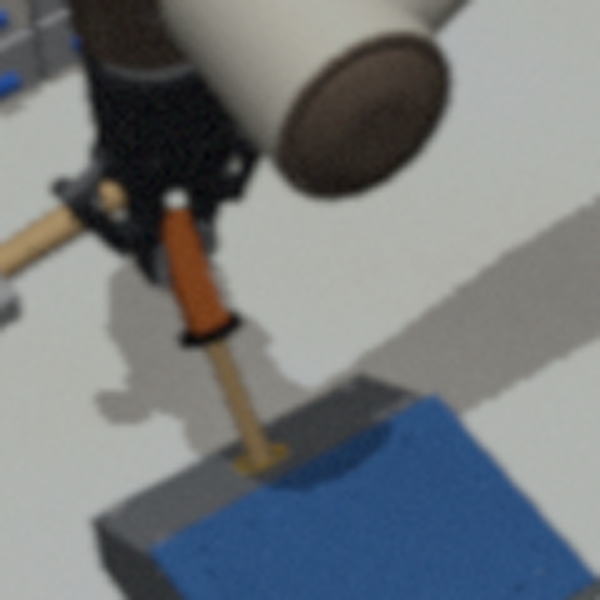

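Contact at about 35 mm deep, with 6 N axial. I'll continue gently.

>>> drive_tool([
  [-0.0006, 0, 0.0008, 0, 0.01],
  [-0.0006, 0, 0.0008, 0, 0.01],
  [-0.0006, 0, 0.0008, 0, 0.01],
  [0, 0, 0, 0, 0.01],
])

```text
clock: 15.65
position: [495.4, -235.6, 173.9]
ee_rot: [-0.678, 0.735, -0.001, -0.0]
contact_force: [-1.5, -3.3, 5.9]
gripper_width: 21.2
```

```bash
python3 -c "
from h import *
tipst()"
```

```text
t 15.65 pos [ 495.4 -235.6  173.9] tx [-0.08  -0.997  0.001] ty [-0.997  0.08  -0.001] tz [ 0.001 -0.001 -1.   ] F [-1.5 -3.3  5.9] M [-0.98  0.67  0.16] w 21.2 j [-0.15  0.3  -0.27  0.   -1.    0.07]
depth 38.9 lateral [0.4 0.2 0.2] F axial 6.8
```

>>> drive_tool([
  [-0.0006, 0, 0.0008, 0, 0.01],
  [-0.0006, 0, 0.0008, 0, 0.01],
  [0, 0, 0, 0, 0.01],
])

```text
clock: 15.95
position: [495.5, -234.3, 172.2]
ee_rot: [-0.678, 0.735, -0.001, -0.0]
contact_force: [-1.6, -3.5, 4.5]
gripper_width: 21.2
```

```bash
python3 -c "
from h import *
tipst()"
```

```text
t 15.95 pos [ 495.5 -234.3  172.2] tx [-0.08  -0.997  0.001] ty [-0.997  0.08  -0.001] tz [ 0.001 -0.001 -1.   ] F [-1.6 -3.5  4.5] M [-1.03  0.61  0.12] w 21.2 j [-0.15  0.31 -0.27  0.   -0.99  0.06]
depth 41.0 lateral [0.4 0.3 0.2] F axial 5.8
```

>>> drive_tool([
  [-0.0006, 0, 0.0008, 0, 0.01],
  [0, 0, 0, 0, 0.01],
  [0, 0, 0, 0, 0.01],
])

```text
clock: 16.25
position: [495.5, -233.8, 171.5]
ee_rot: [-0.678, 0.735, -0.001, -0.0]
contact_force: [-2.4, -4.0, 5.3]
gripper_width: 21.1
```

```bash
python3 -c "
from h import *
tipst()
im,d=arm.get_image('scene')
cv2.imwrite('pics/s9c.png',cv2.resize(im[80:230,200:350],None,fx=4,fy=4,interpolation=cv2.INTER_CUBIC))"
```

```text
t 16.25 pos [ 495.5 -233.8  171.5] tx [-0.08  -0.997  0.001] ty [-0.997  0.08  -0.001] tz [ 0.001 -0.002 -1.   ] F [-2.4 -4.   5.3] M [-1.12  0.69  0.18] w 21.1 j [-0.14  0.31 -0.27  0.   -0.99  0.06]
depth 41.8 lateral [0.4 0.3 0.2] F axial 6.7
```

View pics/s9c.png

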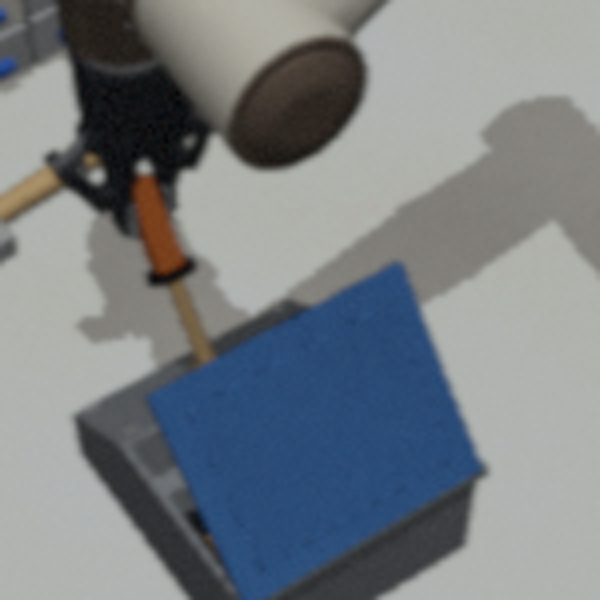

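The lid is springing open, with its free edge at crop (150,400)–(400,262). I'll withdraw along the hole axis.

>>> drive_tool([
  [0.0011, 0, -0.0016, 0, 0.01],
  [0.0023, 0, -0.0033, 0, 0.01],
  [0.0034, 0, -0.0049, 0, 0.01],
  [0.0034, 0, -0.0049, 0, 0.01],
  [0.0034, 0, -0.0049, 0, 0.01],
  [0.0034, 0, -0.0049, 0, 0.01],
  [0.0046, 0, -0.0066, 0, 0.01],
  [0.0057, 0, -0.0082, 0, 0.01],
  [0.0057, 0, -0.0082, 0, 0.01],
  [0.0057, 0, -0.0082, 0, 0.01],
  [0.0057, 0, -0.0082, 0, 0.01],
  [0, 0, 0, 0, 0.01],
  [0, 0, 0, 0, 0.01],
])

```text
clock: 17.6
position: [491.6, -277.4, 234.5]
ee_rot: [-0.678, 0.735, 0.0, 0.0]
contact_force: [0.2, -0.3, -2.0]
gripper_width: 21.3
```

```bash
python3 -c "
from h import *
tipst()
im,d=arm.get_image('scene')
cv2.imwrite('pics/s10.png',im)
cv2.imwrite('pics/s10c.png',cv2.resize(im[80:230,200:350],None,fx=4,fy=4,interpolation=cv2.INTER_CUBIC))"
```

```text
t 17.6 pos [ 491.6 -277.4  234.5] tx [-0.081 -0.997 -0.   ] ty [-0.997  0.081 -0.   ] tz [ 0.  0. -1.] F [ 0.2 -0.3 -2. ] M [-0.05  0.04  0.01] w 21.3 j [-0.23  0.28 -0.14 -0.   -1.15  0.15]
depth -34.9 lateral [0.  0.8 0.6] F axial -1.5
```

View pics/s10c.png

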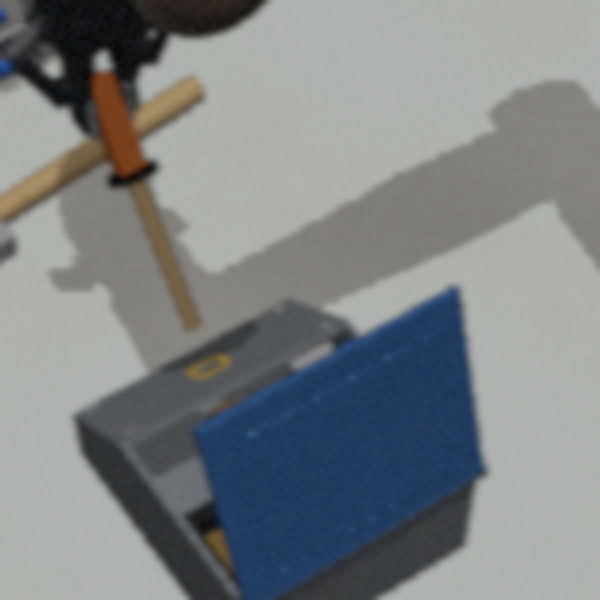

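>>> drive_tool([
  [0, 0, -0.01, 0, 0.01],
  [0, 0, -0.02, 0, 0.01],
  [0, 0, -0.025, 0, 0.01],
  [0, 0, -0.025, 0, 0.01],
  [0, 0, -0.025, 0, 0.01],
  [0, 0, -0.025, 0, 0.01],
  [0, 0, -0.025, 0, 0.01],
  [0, 0, -0.025, 0, 0.01],
  [0, 0, -0.02, 0, 0.01],
  [0, 0, -0.01, 0, 0.01],
  [0, 0, 0, 0, 0.01],
  [0, 0, 0, 0, 0.01],
])

```text
clock: 18.85
position: [491.6, -277.0, 443.5]
ee_rot: [-0.678, 0.735, 0.001, -0.0]
contact_force: [-0.0, -0.2, -1.9]
gripper_width: 21.2
```

```bash
python3 -c "
from h import *
tipst()
s,R=st()
# target: tip 50mm above rack-hole along tilted axis, yaw -86.65
H=np.array([493.5,298.2,130.]);print('target TCP hi', H)
"
```

```text
t 18.85 pos [ 491.6 -277.   443.5] tx [-0.08  -0.997 -0.001] ty [-0.997  0.08   0.002] tz [-0.002  0.001 -1.   ] F [-0.  -0.2 -1.9] M [-0.02  0.08 -0.02] w 21.2 j [-0.23  0.22  0.28 -0.   -1.64  0.15]
depth -205.8 lateral [ 7.6 99.1 69.6] F axial -1.4
t 18.85 pos [ 491.6 -277.   443.5] tx [-0.08  -0.997 -0.001] ty [-0.997  0.08   0.002] tz [-0.002  0.001 -1.   ] F [-0.  -0.2 -1.9] M [-0.02  0.08 -0.02] w 21.2 j [-0.23  0.22  0.28 -0.   -1.64  0.15]
target TCP hi [493.5 298.2 130. ]
```

>>> drive_tool([
  [-0.01, 0.0006, 0, 0, 0.01],
  [-0.02, 0.0012, 0, 0, 0.01],
  [-0.03, 0.0018, 0, 0, 0.01],
  [-0.03, 0.0018, 0, 0, 0.01],
  [-0.03, 0.0018, 0, 0, 0.01],
  [-0.03, 0.0018, 0, 0, 0.01],
  [-0.03, 0.0018, 0, 0, 0.01],
  [-0.03, 0.0018, 0, 0, 0.01],
  [-0.03, 0.0018, 0, 0, 0.01],
  [-0.03, 0.0018, 0, 0, 0.01],
  [-0.03, 0.0018, 0, 0, 0.01],
  [-0.03, 0.0018, 0, 0, 0.01],
  [-0.03, 0.0018, 0, 0, 0.01],
  [-0.03, 0.0018, 0, 0, 0.01],
  [-0.03, 0.0018, 0, 0, 0.01],
  [-0.02, 0.0012, 0, 0, 0.01],
  [-0.012, 0.0007, 0, 0, 0.01],
  [0, 0, 0, -4, 0.01],
  [0, 0, 0, -4, 0.01],
  [0, 0, 0, 0, 0.01],
])

```text
clock: 20.85
position: [500.8, 175.3, 444.0]
ee_rot: [0.728, -0.686, -0.0, 0.001]
contact_force: [0.5, 0.3, -0.9]
gripper_width: 21.2
```

>>> drive_tool([
  [0, 0, 0.01, 0, 0.01],
  [0, 0, 0.02, 0, 0.01],
  [0, 0, 0.025, 0, 0.01],
  [0, 0, 0.025, 0, 0.01],
  [0, 0, 0.025, 0, 0.01],
  [0, 0, 0.025, 0, 0.01],
  [0, 0, 0.015, 0, 0.01],
  [0, 0, 0.01, 0, 0.01],
  [0, 0, 0, 0, 0.01],
  [0, 0, 0, 0, 0.01],
])

```text
clock: 21.85
position: [501.5, 175.3, 290.0]
ee_rot: [0.728, -0.686, 0.0, -0.0]
contact_force: [0.9, -0.0, -0.0]
gripper_width: 21.3
```

```bash
python3 - <<'E'
from h import *
s,R=st()
print("tip",(s["position"]+R@np.array([-99.5,0.3,123.4])).round(1))
for n in("scene","top"):
  im,d=arm.get_image(n);cv2.imwrite(f"pics/{n}11.png",im)
  c=im[180:300,290:430] if n=="scene" else im[150:290,140:300]
  cv2.imwrite(f"pics/{n}11c.png",cv2.resize(c,None,fx=4,fy=4,interpolation=cv2.INTER_CUBIC))
E
```

```text
t 21.85 pos [501.5 175.3 290. ] tx [ 0.059 -0.998 -0.   ] ty [-0.998 -0.059 -0.001] tz [ 0.001  0.    -1.   ] F [ 0.9 -0.  -0. ] M [-0.05 -0.01  0.04] w 21.3 j [ 0.64  0.19 -0.12  0.   -1.26 -0.58]
tip [495.5 274.7 166.6]
```

View pics/scene11c.png

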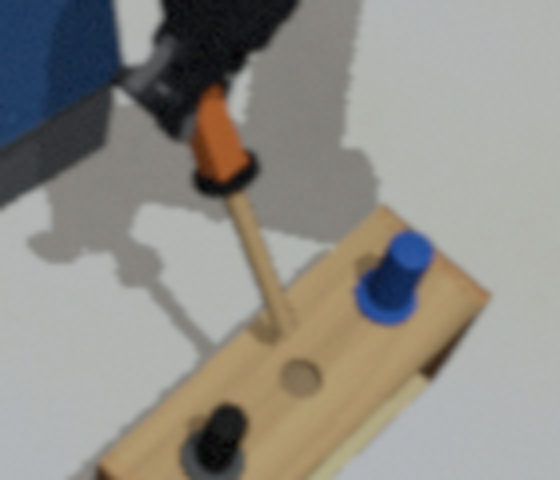

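View pics/top11c.png

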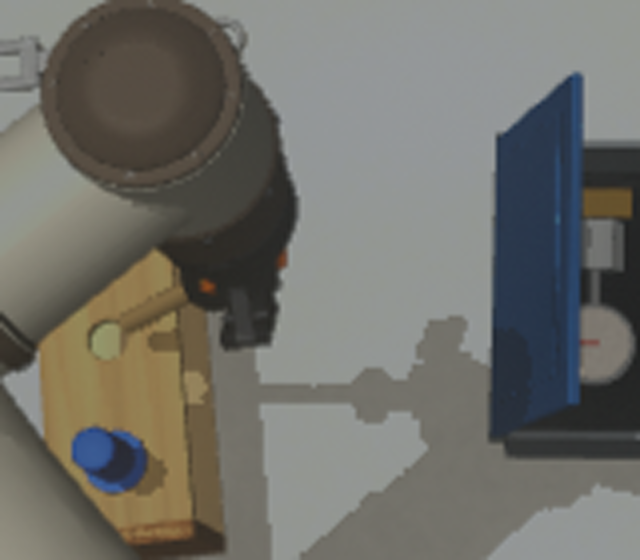

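```bash
python3 - <<'E'
from h import *
s,R=st()
H=tri(ray("top",140+105.5/4,150+340.5/4),ray("scene",290+300.5/4,180+376.5/4));print("hole tri",H, onz("scene",290+300.5/4,180+376.5/4,130),onz("top",140+105.5/4,150+340.5/4,130))
tip=s["position"]+R@np.array([-99.5,0.3,123.4])
print("tip pred",np.round(proj("scene",tip),1),"seen",290+285/4,180+331/4)
E
```

```text
t 21.95 pos [501.7 175.6 290.6] tx [ 0.059 -0.998 -0.001] ty [-0.998 -0.059 -0.002] tz [ 0.002  0.001 -1.   ] F [ 0.2 -0.7 -0.5] M [-0.04 -0.04 -0.01] w 21.4 j [ 0.64  0.19 -0.12  0.   -1.26 -0.58]
hole tri (array([492.11613214, 297.61372017, 125.93284236]), np.float64(0.3952461916539488)) [493.82515274 298.47017788 130.        ] [491.4527074  296.59552928 130.        ]
tip pred [360.6 261.6] seen 361.25 262.75
```

>>> drive_tool([
  [0.005, 0.0005, 0, 0, 0.01],
  [-0.0028, 0, 0.004, 0, 0.01],
  [-0.0057, 0, 0.0082, 0, 0.01],
  [-0.0057, 0, 0.0082, 0, 0.01],
  [-0.0057, 0, 0.0082, 0, 0.01],
  [-0.0035, 0, 0.005, 0, 0.01],
  [-0.0028, 0, 0.004, 0, 0.01],
  [-0.0028, 0, 0.004, 0, 0.01],
  [-0.0024, 0, 0.0032, 0, 0.01],
  [0, 0, 0, 0, 0.01],
])

```text
clock: 22.95
position: [498.9, 201.9, 244.3]
ee_rot: [0.728, -0.686, -0.0, 0.0]
contact_force: [-1.1, 0.4, -0.8]
gripper_width: 21.3
```

```bash
python3 - <<'E'
from h import *
s,R=st()
print("tip",(s["position"]+R@np.array([-99.5,0.3,123.4])).round(1))
n="scene"
im,d=arm.get_image(n);c=im[180:300,290:430]
cv2.imwrite(f"pics/{n}12c.png",cv2.resize(c,None,fx=4,fy=4,interpolation=cv2.INTER_CUBIC))
E
```

```text
t 22.95 pos [498.9 201.9 244.3] tx [ 0.059 -0.998  0.   ] ty [-0.998 -0.059  0.001] tz [-0.001 -0.    -1.   ] F [-1.1  0.4 -0.8] M [ 0.01  0.02 -0.01] w 21.3 j [ 0.69  0.23 -0.18 -0.   -1.16 -0.63]
tip [492.7 301.1 120.8]
```

View pics/scene12c.png

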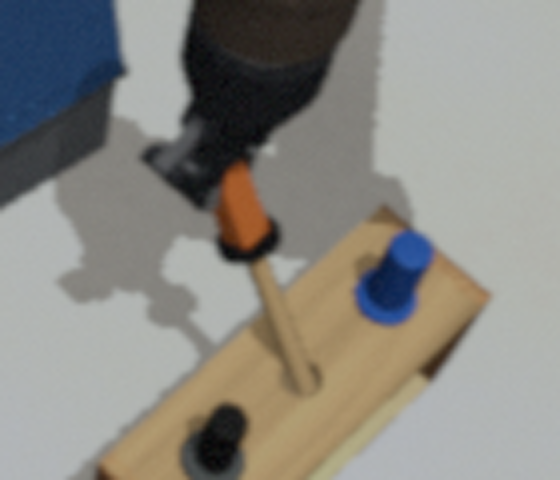

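>>> drive_tool([
  [-0.002, 0, 0, 0, 0.01],
  [-0.002, 0, 0, 0, 0.01],
  [-0.0041, 0, -0.0026, 0, 0.01],
  [-0.0041, 0, -0.0026, 0, 0.01],
  [-0.0042, 0, -0.0026, 0, 0.01],
  [-0.0043, 0, -0.0024, 0, 0.01],
  [-0.0044, 0, -0.0023, 0, 0.01],
  [-0.0044, 0, -0.0023, 0, 0.01],
  [-0.0046, 0, -0.002, 0, 0.01],
  [-0.0046, 0, -0.002, 0, 0.01],
  [-0.0046, 0, -0.002, 0, 0.01],
])

```text
clock: 24.1
position: [496.4, 244.0, 265.8]
ee_rot: [0.728, -0.686, 0.001, 0.001]
contact_force: [0.2, -4.0, 0.2]
gripper_width: 21.5
```

```bash
python3 - <<'E'
from h import *
s,R=st()
n="scene"
im,d=arm.get_image(n);c=im[180:300,290:430]
cv2.imwrite(f"pics/{n}13c.png",cv2.resize(c,None,fx=4,fy=4,interpolation=cv2.INTER_CUBIC))
E
```

```text
t 24.1 pos [496.4 244.  265.8] tx [ 0.059 -0.998  0.002] ty [-0.998 -0.059  0.001] tz [-0.001 -0.002 -1.   ] F [ 0.2 -4.   0.2] M [-1.58 -0.2   0.01] w 21.5 j [ 0.75  0.24 -0.11  0.   -1.22 -0.69]
```

View pics/scene13c.png

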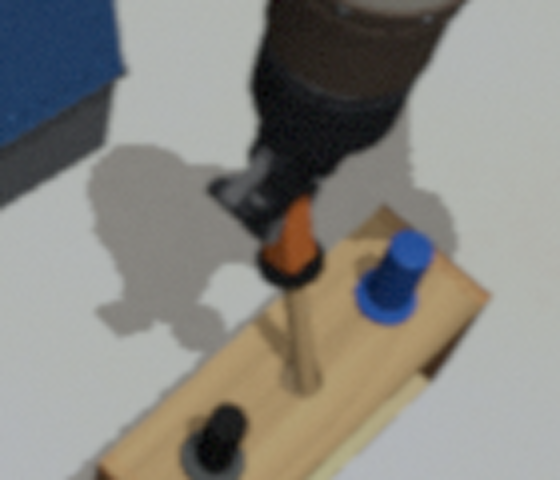

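It's pivoting back (4 N against the hole wall), and the tip is still inside the hole at crop (302,380). I'll continue to vertical.

>>> drive_tool([
  [-0.0047, 0, -0.0017, 0, 0.01],
  [-0.0047, 0, -0.0017, 0, 0.01],
  [-0.0048, 0, -0.0016, 0, 0.01],
  [-0.0049, 0, -0.0012, 0, 0.01],
  [-0.0049, 0, -0.0012, 0, 0.01],
  [-0.0049, 0, -0.0011, 0, 0.01],
  [-0.0049, 0, -0.0008, 0, 0.01],
  [-0.005, 0, -0.0008, 0, 0.01],
  [-0.005, 0, -0.0008, 0, 0.01],
  [-0.005, 0, -0.0004, 0, 0.01],
  [-0.005, 0, -0.0003, 0, 0.01],
  [-0.005, 0, -0.0003, 0, 0.01],
  [-0.0025, 0, 0, 0, 0.01],
  [0, 0, 0, 0, 0.01],
])

```text
clock: 25.55
position: [492.9, 306.6, 277.4]
ee_rot: [0.728, -0.686, -0.0, -0.0]
contact_force: [-0.5, -2.6, 0.7]
gripper_width: 21.1
```

```bash
python3 - <<'E'
from h import *
s,R=st()
for n in ("scene","wrist"):
  im,d=arm.get_image(n);c=im[180:300,290:430] if n=="scene" else im
  cv2.imwrite(f"pics/{n}14c.png",cv2.resize(c,None,fx=4,fy=4,interpolation=cv2.INTER_CUBIC) if n=="scene" else c)
E
```

```text
t 25.55 pos [492.9 306.6 277.4] tx [ 0.059 -0.998 -0.   ] ty [-0.998 -0.059 -0.   ] tz [-0.  0. -1.] F [-0.5 -2.6  0.7] M [-1.34  0.01 -0.01] w 21.1 j [ 0.84  0.28 -0.03 -0.   -1.26 -0.78]
```

View pics/scene14c.png

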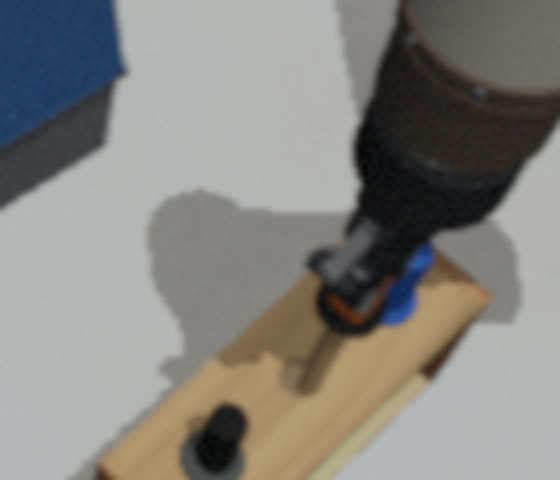

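View pics/wrist14c.png

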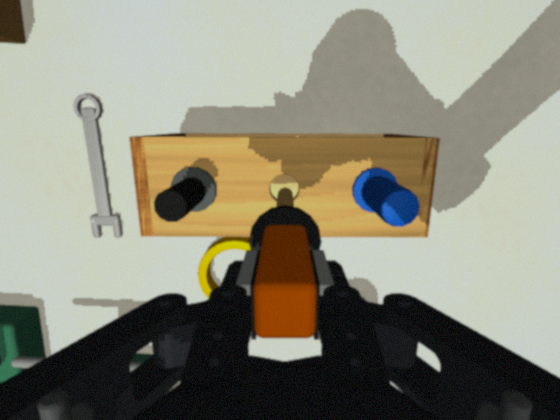

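```bash
python3 - <<'E'
from h import *
f=lambda p:tuple(np.round([(proj("scene",p)[0]-290)*4,(proj("scene",p)[1]-180)*4],1))
for y in (300,304,306.6): print(y,f([493,y,131]),f([493,y,240]),f([493,y,246]))
print("rod visible dir from (321,372) to (340,340)?")
im=cv2.imread("pics/scene14c.png")
cv2.imwrite("pics/z14.png",cv2.resize(im[280:420,240:420],None,fx=4,fy=4))
E
```

```text
300 (np.float64(303.5), np.float64(376.9)) (np.float64(341.6), np.float64(301.9)) (np.float64(343.9), np.float64(297.4))
304 (np.float64(308.2), np.float64(381.6)) (np.float64(346.8), np.float64(307.0)) (np.float64(349.2), np.float64(302.5))
306.6 (np.float64(311.2), np.float64(384.7)) (np.float64(350.2), np.float64(310.3)) (np.float64(352.6), np.float64(305.8))
rod visible dir from (321,372) to (340,340)?
```

View pics/z14.png

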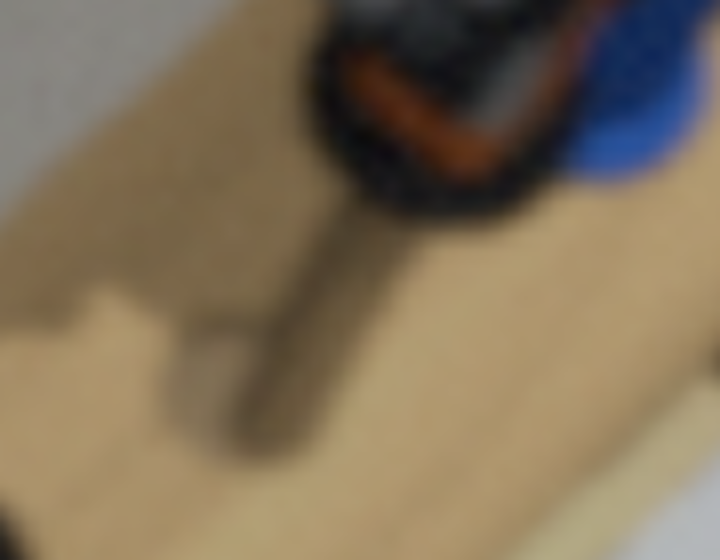

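>>> drive_tool([
  [0.004, 0, 0, 0, 0.01],
  [0.004, 0, 0, 0, 0.01],
  [0, 0, 0.004, 0, 0.01],
  [0, 0, 0.006, 0, 0.01],
  [0, 0, 0.01, 0, 0.01],
  [0, 0, 0.01, 0, 0.01],
])

```text
clock: 26.25
position: [493.2, 298.2, 246.2]
ee_rot: [0.728, -0.686, -0.0, 0.0]
contact_force: [0.5, -0.0, -1.4]
gripper_width: 21.0
```

```bash
python3 - <<'E'
from h import *
s,R=st()
im,d=arm.get_image("wrist");cv2.imwrite(f"pics/w15.png",im)
E
```

```text
t 26.25 pos [493.2 298.2 246.2] tx [ 0.059 -0.998 -0.   ] ty [-0.998 -0.059  0.001] tz [-0.001  0.    -1.   ] F [ 0.5 -0.  -1.4] M [-0.01 -0.03  0.02] w 21.0 j [ 0.82  0.29 -0.09 -0.   -1.19 -0.77]
```

View pics/w15.png

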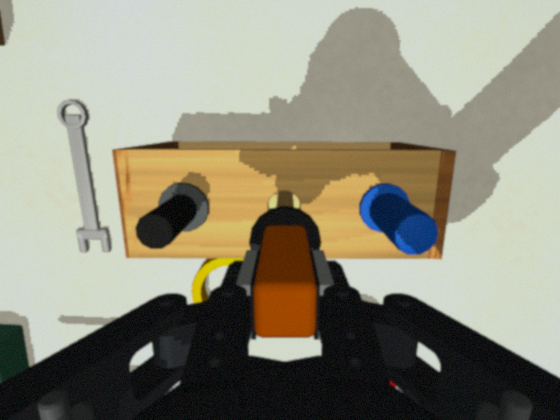

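>>> drive_tool([
  [0, 0, 0.012, 0, 0.01],
  [0, 0, 0.012, 0, 0.01],
  [0, 0, 0.012, 0, 0.01],
  [0, 0, 0.012, 0, 0.01],
  [0, 0, 0.012, 0, 0.01],
  [0, 0, 0.009, 0, 0.01],
  [0, 0, 0.005, 0, 0.01],
  [0, 0, 0, 0, 0.01],
])

```text
clock: 27.1
position: [493.2, 297.9, 172.5]
ee_rot: [0.728, -0.686, -0.0, 0.001]
contact_force: [0.7, 0.2, -0.5]
gripper_width: 21.0
```

```bash
python3 - <<'E'
from h import *
s,R=st()
E
```

```text
t 27.1 pos [493.2 297.9 172.5] tx [ 0.059 -0.998  0.001] ty [-0.998 -0.059  0.001] tz [-0.001 -0.001 -1.   ] F [ 0.7  0.2 -0.5] M [ 0.02  0.04 -0.02] w 21.0 j [ 0.82  0.35 -0.2  -0.   -1.02 -0.77]
```

>>> drive_tool([
  [0, 0, 0.002, 0, 0.01],
  [0, 0, 0.002, 0, 0.01],
  [0, 0, 0.0015, 0, 0.01],
  [0, 0, 0.0015, 0, 0.01],
  [0, 0, 0.001, 0, 0.01],
  [0, 0, 0, 0, 0.01],
])

```text
clock: 27.7
position: [493.3, 298.1, 165.3]
ee_rot: [0.728, -0.686, -0.0, 0.0]
contact_force: [-0.2, 1.0, -0.9]
gripper_width: 21.6
```

```bash
python3 - <<'E'
from h import *
s,R=st()
E
```

```text
t 27.7 pos [493.3 298.1 165.3] tx [ 0.059 -0.998  0.   ] ty [-0.998 -0.059  0.   ] tz [-0. -0. -1.] F [-0.2  1.  -0.9] M [-0.01  0.03 -0.01] w 21.6 j [ 0.82  0.36 -0.21 -0.   -1.   -0.77]
```

>>> drive_tool([
  [0, 0, 0.001, 0, 0.01],
  [0, 0, 0.001, 0, 0.01],
  [0, 0, 0.001, 0, 0.01],
  [0, 0, 0, 0, 0.01],
])

```text
clock: 28.1
position: [493.5, 298.2, 163.9]
ee_rot: [0.728, -0.686, 0.0, -0.0]
contact_force: [-2.2, -0.6, 6.0]
gripper_width: 21.3
```

```bash
python3 - <<'E'
from h import *
s,R=st()
E
```

```text
t 28.1 pos [493.5 298.2 163.9] tx [ 0.059 -0.998 -0.   ] ty [-0.998 -0.059 -0.001] tz [ 0.001  0.    -1.   ] F [-2.2 -0.6  6. ] M [-0.23  0.76  0.03] w 21.3 j [ 0.82  0.36 -0.21  0.   -1.   -0.77]
```

Contact with the deck. I'll press slightly more so the collar seats flat, then release.

>>> drive_tool([
  [0, 0, 0.001, 0, 0.01],
  [0, 0, 0.001, 0, 0.01],
  [0, 0, 0, 0, 0.01],
  [0, 0, -0.001, 0, 0.026],
  [0, 0, 0, 0, 0.03],
  [0, 0, 0, 0, 0.04],
  [0, 0, 0, 0, 0.05],
  [0, 0, 0, 0, 0.055],
  [0, 0, 0, 0, 0.055],
  [0, 0, 0, 0, 0.055],
])

```text
clock: 29.1
position: [493.4, 298.1, 161.3]
ee_rot: [0.728, -0.686, 0.0, 0.0]
contact_force: [1.4, 0.3, -0.8]
gripper_width: 55.0
```

```bash
python3 - <<'E'
from h import *
s,R=st()
im,d=arm.get_image("wrist");cv2.imwrite(f"pics/w16.png",im)
E
```

```text
t 29.1 pos [493.4 298.1 161.3] tx [ 0.059 -0.998  0.   ] ty [-0.998 -0.059  0.   ] tz [-0. -0. -1.] F [ 1.4  0.3 -0.8] M [-0.02 -0.09  0.  ] w 55.0 j [ 0.82  0.36 -0.21  0.   -0.99 -0.77]
```

View pics/w16.png

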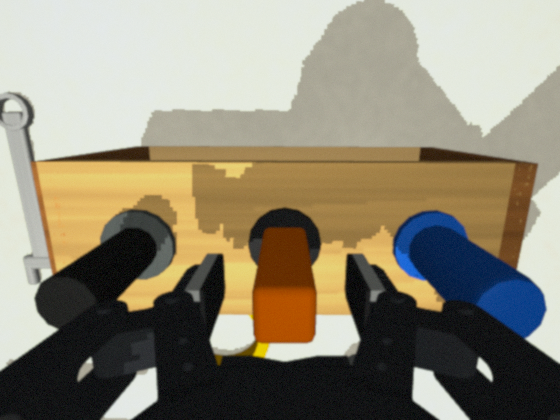

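Released: the handle stands between the open fingers at (285,285), clear of both. I'll retreat upward and then towards the start.

>>> drive_tool([
  [0, 0, -0.008, 0, 0.055],
  [0, 0, -0.015, 0, 0.055],
  [0, 0, -0.02, 0, 0.055],
  [0, 0, -0.025, 0, 0.055],
  [0, 0, -0.025, 0, 0.055],
  [0, 0, -0.025, 0, 0.055],
  [0, 0, -0.02, 0, 0.055],
  [0, 0.02, 0, 0, 0.055],
  [-0.02, 0.02, 0, 0, 0.055],
  [-0.025, 0.025, 0, 0, 0.055],
  [-0.025, 0.025, 0, 0, 0.055],
  [-0.025, 0.025, 0, 0, 0.055],
  [-0.025, 0.025, 0, 0, 0.055],
  [-0.025, 0.025, 0, 0, 0.055],
  [-0.025, 0.025, 0, 0, 0.055],
  [-0.02, 0.02, 0, 0, 0.055],
  [0, 0, 0, 0, 0.055],
  [0, 0, 0, 0, 0.055],
])

```text
clock: 30.95
position: [272.3, 475.6, 299.9]
ee_rot: [0.728, -0.685, 0.0, -0.0]
contact_force: [0.1, -0.9, -0.1]
gripper_width: 54.9
```

```bash
python3 - <<'E'
from h import *
s,R=st()
for n in("scene","top"):
    im,d=arm.get_image(n);cv2.imwrite(f"pics/{n}17.png",im)
    if n=="scene":c=im[140:340,200:420]
    else:c=im[170:300,130:370]
    cv2.imwrite(f"pics/{n}17c.png",cv2.resize(c,None,fx=3,fy=3,interpolation=cv2.INTER_CUBIC))
    a=cv2.imread(f"pics/{n}0.png");df=cv2.absdiff(a,im).max(2);cv2.imwrite(f"pics/{n}diff.png",(df>45).astype(np.uint8)*255)
    m=hsv(im,(3,150,60),(16,255,255));b=(150,218,180,246) if n=="top" else (355,250,385,285)
    mm=m[b[1]:b[3],b[0]:b[2]];v,u=np.nonzero(mm);print(n,"orange",len(u),u.mean()+b[0],v.mean()+b[1])
E
```

```text
t 30.95 pos [272.3 475.6 299.9] tx [ 0.06  -0.998 -0.   ] ty [-0.998 -0.06  -0.   ] tz [ 0.  0. -1.] F [ 0.1 -0.9 -0.1] M [0.03 0.03 0.02] w 54.9 j [ 1.35  0.21 -0.07  0.   -1.29 -1.29]
scene orange 200 367.695 266.935
top orange 34 161.8235294117647 229.2058823529412
```

View pics/scene17c.png

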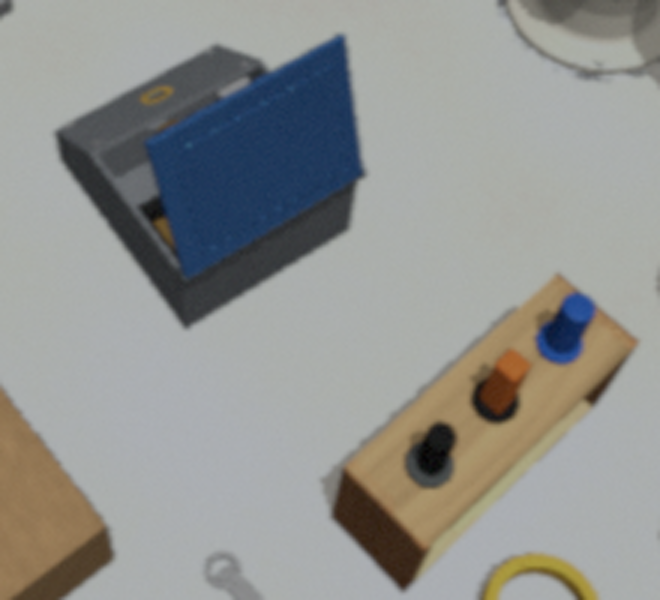

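View pics/top17.png

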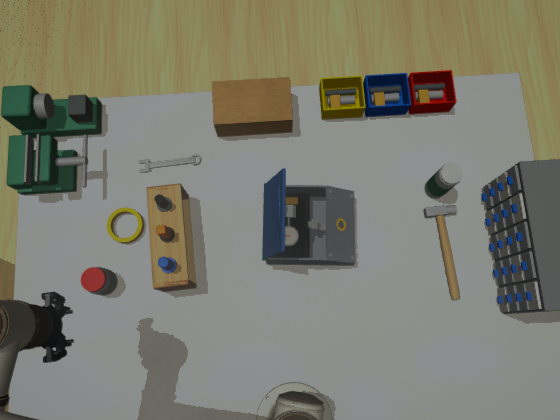

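View pics/topdiff.png

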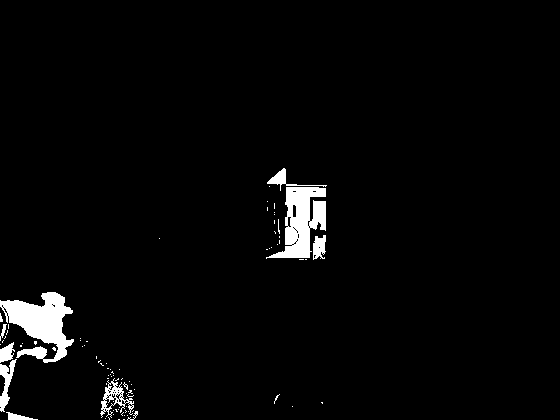

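The final views show the lid standing open (scene crop (150,145)–(345,40)) and the dowel upright in the middle hole, within 1 px of where it started (scene (368,267)). The difference image shows only the lid and the arm changed. Handing in.

```bash
python3 -c "
from bench import arm
print(arm.job_done())"
```

```text
the job is handed in; nothing more can be done
None
```

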